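Set up the binding punch for a narrow cover board

TASK

Get the binding punch ready for the cover board on its feed table: slide the board fully home into the throat, square, with its right edge against the edge guide (leave the guide at its click). Sort the six die pulls so that every die over the board is pushed fully in and every die beyond the board's edges is pulled fully out, and set the depth dial to its third mark. Leave the other things on the desk undisturbed.

Things in the scene. Friction and masses are not known exactly. Their poses are not given: they have to be found in the camera images.
- punch: office binding punch, fixed, 310 mm wide (y). Origin on the desk; x points away from the operator, y to his left, z up. Feed table 30 mm high (x -128 to -50 mm), then a white housing (x -50 to +60, top 85 mm) over the throat: a slot z 30 to 40, ending at a stop at x -25. On top six pulls, at the left the dial. Fixed lever at the right end (y -167), leaning back from x 20, z 55 to x 103, z 215.
- board: loose rigid cover board of plain card, 105 mm (its x) by 128 mm (its y) by 6 mm, 80 g; origin at the centre of its underside. It lies flat on the feed table, short of the throat, left of the guide, a little skewed. Fully home its centre is at punch x = -77.5 mm, its front edge 2 mm out over the table's front; its right-hand 105 mm edge then lies along the guide.
- guide (a joint): edge guide: black fence 72 mm long (punch x -125 to -53 mm), 18 mm high, 10 mm thick on the feed table, right of the board. It stands in one of five clicks 16 mm apart (0, 0.016, ... 0.064 m); its board-side face is at punch y = -0.104 m + this value. It holds a push of about 8 N and gives way beyond.
- guide_face (a point): point on the guide's board-side (left) face, 3 mm above the feed table
- dial (a joint): margin depth dial: the value grows clockwise seen from above; eight clicks 20 degrees (0.349 rad) apart, first mark at 0, second 0.349, third 0.698, ... eighth 2.443 rad. Springs into the nearest click; takes about 0.07 N m to pass to the next.
- dial_grip (a point): on the dial's axis, 110 mm above the desk, in the black grip bar: 40 mm long, 10 mm thick, 95 to 119 mm above the desk, on a 40 mm disc. The point's x axis runs along the bar to its white pointer end. Eight black marks stand round the dial's far side: the first (shortest) 70 degrees left of straight away from the operator, each next one 20 degrees clockwise and a little longer.
- pull1 (a joint): die pull 1 (leftmost): 0 = fully in (away from the operator), 0.022 m = fully out (towards him, punch -x). Snaps over its middle to the nearer end; needs about 3 N. Its black tab, 12 mm wide (punch y) and 8 mm thick, stands up from the deck, 85 to 117 mm above the desk, centred at punch x = +24 mm when in, +2 mm when out, at the y of its die; it can be pushed from either side.
- die1 (a point): place in the throat where die 1 comes down, at punch x = -38 mm and y = 80 mm, straight in front of pull 1; a black line on the deck and housing front runs there
- pull2 (a joint): die pull 2 (second from the left): 0 = fully in (away from the operator), 0.022 m = fully out (towards him, punch -x). Snaps over its middle to the nearer end; needs about 3 N. Its black tab, 12 mm wide (punch y) and 8 mm thick, stands up from the deck, 85 to 117 mm above the desk, centred at punch x = +24 mm when in, +2 mm when out, at the y of its die; it can be pushed from either side.
- die2 (a point): place in the throat where die 2 comes down, at punch x = -38 mm and y = 48 mm, straight in front of pull 2; a black line on the deck and housing front runs there
- pull3 (a joint): die pull 3 (third from the left): 0 = fully in (away from the operator), 0.022 m = fully out (towards him, punch -x). Snaps over its middle to the nearer end; needs about 3 N. Its black tab, 12 mm wide (punch y) and 8 mm thick, stands up from the deck, 85 to 117 mm above the desk, centred at punch x = +24 mm when in, +2 mm when out, at the y of its die; it can be pushed from either side.
- die3 (a point): place in the throat where die 3 comes down, at punch x = -38 mm and y = 16 mm, straight in front of pull 3; a black line on the deck and housing front runs there
- pull4 (a joint): die pull 4 (third from the right): 0 = fully in (away from the operator), 0.022 m = fully out (towards him, punch -x). Snaps over its middle to the nearer end; needs about 3 N. Its black tab, 12 mm wide (punch y) and 8 mm thick, stands up from the deck, 85 to 117 mm above the desk, centred at punch x = +24 mm when in, +2 mm when out, at the y of its die; it can be pushed from either side.
- die4 (a point): place in the throat where die 4 comes down, at punch x = -38 mm and y = -16 mm, straight in front of pull 4; a black line on the deck and housing front runs there
- pull5 (a joint): die pull 5 (second from the right): 0 = fully in (away from the operator), 0.022 m = fully out (towards him, punch -x). Snaps over its middle to the nearer end; needs about 3 N. Its black tab, 12 mm wide (punch y) and 8 mm thick, stands up from the deck, 85 to 117 mm above the desk, centred at punch x = +24 mm when in, +2 mm when out, at the y of its die; it can be pushed from either side.
- die5 (a point): place in the throat where die 5 comes down, at punch x = -38 mm and y = -48 mm, straight in front of pull 5; a black line on the deck and housing front runs there
- pull6 (a joint): die pull 6 (rightmost): 0 = fully in (away from the operator), 0.022 m = fully out (towards him, punch -x). Snaps over its middle to the nearer end; needs about 3 N. Its black tab, 12 mm wide (punch y) and 8 mm thick, stands up from the deck, 85 to 117 mm above the desk, centred at punch x = +24 mm when in, +2 mm when out, at the y of its die; it can be pushed from either side.
- die6 (a point): place in the throat where die 6 comes down, at punch x = -38 mm and y = -80 mm, straight in front of pull 6; a black line on the deck and housing front runs there
- desk_lamp: fixed black desk lamp right of and behind the punch, an obstacle. Origin on the desk; round base 166 mm across and 26 mm high, centred at its x = +82 mm; from there thin arms rise to an elbow at its x = +182 mm, 370 mm up, then back to a shade at its x -76 to -196 mm, 300 to 446 mm up; all within 85 mm of its xz plane.
- tape_dispenser: bystander: weighted tape dispenser, 144 x 52 x 81 mm, black, left of the punch; origin at the centre of its underside
- glue_stick: bystander: upright glue stick, 27 mm across, 94 mm tall, standing in front of the punch's left end; origin at the centre of its underside
- stapler: bystander: stapler, 147 x 36 x 44 mm; origin at the centre of its underside
- sticky_notes: bystander: pad of sticky notes, 76 x 76 x 22 mm; origin at the centre of its underside

How it is judged:
At the end, for the whole second after the job is handed in: Board flat in the throat, back edge within 3 mm of the stop, square within 0.04 rad, right edge within 4 mm of the guide, at rest; pulls of dies over the board in (under 4 mm), all others out (over 18 mm); dial at its third mark (0.698 rad, within 0.09) (x of board in the frame of punch above -0.0805 m and z of board in the frame of punch between 0.026 and 0.036 m and angle between the x axis of board and the x axis of punch, either way round below 0.04 rad and y of guide_face in the frame of board between -0.068 and -0.06 m and linear speed of board below 0.01 m/s and ((y of die1 in the frame of board between -0.064 and 0.064 m and value of joint pull1 below 0.004 m) or (not (y of die1 in the frame of board between -0.064 and 0.064 m) and value of joint pull1 above 0.018 m)) and ((y of die2 in the frame of board between -0.064 and 0.064 m and value of joint pull2 below 0.004 m) or (not (y of die2 in the frame of board between -0.064 and 0.064 m) and value of joint pull2 above 0.018 m)) and ((y of die3 in the frame of board between -0.064 and 0.064 m and value of joint pull3 below 0.004 m) or (not (y of die3 in the frame of board between -0.064 and 0.064 m) and value of joint pull3 above 0.018 m)) and ((y of die4 in the frame of board between -0.064 and 0.064 m and value of joint pull4 below 0.004 m) or (not (y of die4 in the frame of board between -0.064 and 0.064 m) and value of joint pull4 above 0.018 m)) and ((y of die5 in the frame of board between -0.064 and 0.064 m and value of joint pull5 below 0.004 m) or (not (y of die5 in the frame of board between -0.064 and 0.064 m) and value of joint pull5 above 0.018 m)) and ((y of die6 in the frame of board between -0.064 and 0.064 m and value of joint pull6 below 0.004 m) or (not (y of die6 in the frame of board between -0.064 and 0.064 m) and value of joint pull6 above 0.018 m)) and value of joint dial between 0.61 and 0.79 rad); the robot touches nothing.
It fails at once if the edge guide is pushed out of its click (over 7 mm) (distance of guide_face from where it was at the start of the episode above 0.007 m).
It fails at once if a bystander is shifted by more than 30 mm or tipped over (distance of any of tape_dispenser, glue_stick, stapler, sticky_notes from where it was at the start of the episode above 0.03 m or angle between any of tape_dispenser, glue_stick, stapler, sticky_notes's own z axis and vertical above 0.5 rad).
It also fails if it takes over 72 s, if anything falls off the work surface, if the arm or the gripper's body presses on something with over 40 N, if the wrist force passes 120 N, or if a joint passes its speed limit or range.

ROBOT

A 6-joint arm with a two-finger parallel gripper is mounted at the origin on the work surface; the furniture and walls round the work are solid. World frame = base frame: x ahead of the robot, y to its left, z up, the work surface at z = 0. Lengths are in m, angles in rad, forces in N, time in s.
With the tool pointing down it reaches from about 0.35 to 0.85 m from the base axis. Payload 8.1 kg.
Tool frame: the origin (TCP) lies midway between the tips of the shut fingers; the grasp point (between the pads) lies 19 mm behind it (ctrl.grip_point_offset is the distance from the TCP to the grasp point, in m); y points along the fingers, z is the direction in which the jaws open and shut, and the axes are right-handed (so a half turn about y gives the same grasp; the last joint's range is limited). The gripper opens to 85 mm and grips with 20 to 120 N. Pads are 22 mm wide; open, the fingers measure 114 mm over their backs; the gripper's body (76 mm by 85 mm) begins 54 mm behind the grasp point. The pads swing forward as they close: fully open they stand 13 mm farther back than shut.
Start: joints at [1.022, 0.13, 1.488, -0, 1.523, -0.085], TCP at [0.268, 0.537, 0.231] pointing down, gripper open.
Joint ranges: [-2.96, 2.96], [-0.89, 2.26], [0.02, 2.5], [-1.34, 4.48], [0, 2.73], [-2.66, 2.66]. Speed limits (rad/s): [2.39, 2.39, 2.79, 3.14, 3.14, 3.14].

INTERFACE

Orientations are given as a unit quaternion [w, x, y, z].
In Python, from plant import ctrl, vision, order gives the robot as it stands.
- The arm moves only by the shell command python3 -m crank 'ROWS' [FORCE]. ROWS is JSON, one flat list of numbers, 5 for each row, row after row: the opening, from 0 (shut) to 1 (fully open), then the shift along the tool's x, y, z in m, then the turn about the tool's y in rad. A call has exactly 10 rows; each row shifts and turns the commanded pose from where the row before left it, along the tool's axes as they then stand; what a row does not reach is not made up. A row lasts 1/8 s, in which the tool goes at most 62.5 mm and 10.7 degrees, less where a joint would pass 70% of its speed; a pose out of reach is approached as far as the arm can. A call with a gripper value outside its range is refused whole. The fingers move at their own pace and stop on an object; FORCE is the grip in N (left out, the last holds). Time passes only in rows, so rows that do not move let the fingers close, or fill a call up. It gives the time, the measured TCP pose, the force and the opening at its end, in the units of the state.
- ctrl.state(): the state, without advancing time (a new reading comes with each control period).
- vision.snapshot(name): name is "scene" or "top"; returns the picture (384x512x3 uint8, red, green, blue); there is no depth.
- vision.camera_params(name): a dict with "camera_matrix" (3x3 intrinsics, pixels), "xyz" and "attitude" of the camera in the world. Camera axes: x right, y down, z forward; pixel columns grow to the right and rows downward; lengths in m; the calibration is good to about 2 mm. A picture is of the moment at which its call begins. camera_params takes no time and is no camera call.
- order.close_job(): hands the job in, once; it reports no verdict.
The state is a dict: "t": time; "joint_pos": joint angles; "joint_vel": joint speeds; "tau": joint torques, N m; "tcp_pos": TCP position; "orientation": TCP orientation; "ft_force": force on the tool from outside, world axes, zero at the start; "wrist_torque": the same for the moment, N m; "opening": finger opening in m.
Only numpy, scipy, OpenCV 4.12 (cv2) and the standard library are available. Lean on these libraries where they do the work, as an engineer would, in place of code of your own. Each camera call takes 0.05 s, during which the arm holds its last target.

## Working session

There is one attempt and no reset: what is moved stays moved. The work goes in short steps, Python scripts to look and compute and a shell command to move; the robot and the scene stay as the last step left them, time stands still between calls to the robot, and variables do not carry over. Pictures are saved under pics/ and viewed, and the job is handed in when it is done.

```bash
ls; mkdir -p pics
python3 - <<'E'
from plant import ctrl, vision
import cv2
s=ctrl.state(); print(s)
for n in("scene","top"):
    im=vision.snapshot(n); cv2.imwrite(f"pics/{n}0.png",cv2.cvtColor(im,cv2.COLOR_RGB2BGR)); print(n,vision.camera_params(n))
print(ctrl.grip_point_offset)
E
```

```text
pics
{'t': 0.0, 'joint_pos': array([ 1.02160370e+00,  1.31136991e-01,  1.48927921e+00,  4.11910918e-05,
        1.52301177e+00, -8.53772898e-02]), 'joint_vel': array([-0.00100473,  0.00067772, -0.0007842 ,  0.00253123, -0.00078669,
        0.00114498]), 'tau': array([ 4.79812879e-04, -5.69420743e+01, -5.00532854e+01, -4.15276345e-04,
        1.50992721e-02,  5.72698991e-05]), 'tcp_pos': array([0.26808432, 0.5361632 , 0.23025892]), 'orientation': array([-0.68756492,  0.68878884, -0.16273445,  0.16230192]), 'ft_force': array([-0.78537369, -0.11840237,  0.94280389]), 'wrist_torque': array([-0.03837045,  0.02279564,  0.04572232]), 'opening': 0.08506663872016607}
scene {'camera_matrix': array([[446.04060574,   0.        , 252.33422453],
       [  0.        , 446.04060574, 195.35957244],
       [  0.        ,   0.        ,   1.        ]]), 'xyz': array([-0.20507262,  1.02777513,  0.67095296]), 'attitude': array([ 0.1785414 , -0.28829389,  0.81718246, -0.46607126])}
top {'camera_matrix': array([[393.79100258,   0.        , 249.86782348],
       [  0.        , 393.79100258, 192.92448762],
       [  0.        ,   0.        ,   1.        ]]), 'xyz': array([0.32242186, 0.28224724, 1.18201394]), 'attitude': array([ 0.02177373, -0.69739441,  0.71504325, -0.04336011])}
0.0187
```

View pics/scene0.png

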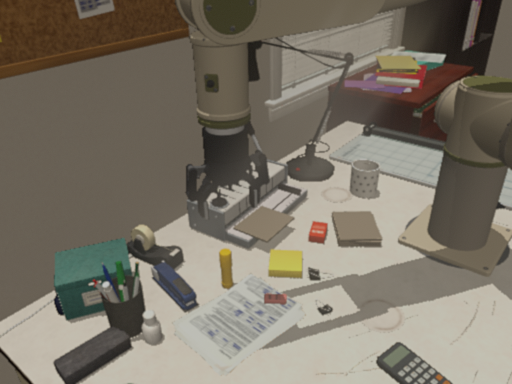

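View pics/top0.png

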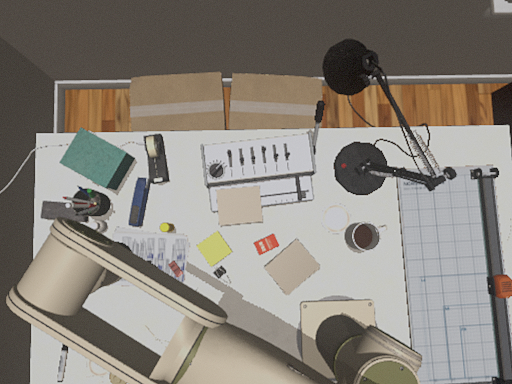

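The top view shows the punch at about px (202-315, 133-212), the brown board at (240,205), the dial at (216,170), and the black fence at about (305,190). I'll enlarge both views.

```bash
cat > h.py <<'E'
import numpy as np, cv2
from scipy.spatial.transform import Rotation as R
from plant import ctrl, vision
def cam(n):
    p=vision.camera_params(n); q=p["attitude"]; return p["camera_matrix"],np.array(p["xyz"]),R.from_quat([q[1],q[2],q[3],q[0]]).as_matrix()
def ray(n,uv,z):
    K,c,M=cam(n); d=M@np.linalg.inv(K)@np.array([uv[0],uv[1],1.]); return c+d*(z-c[2])/d[2]
def proj(n,P):
    K,c,M=cam(n); q=K@(M.T@(np.array(P)-c)); return q[:2]/q[2]
def crop(n,name,u0,v0,u1,v1,k):
    im=vision.snapshot(n); cv2.imwrite(f"pics/{name}_raw.png",cv2.cvtColor(im,cv2.COLOR_RGB2BGR))
    c=cv2.resize(im[v0:v1,u0:u1],None,fx=k,fy=k,interpolation=cv2.INTER_CUBIC); cv2.imwrite(f"pics/{name}.png",cv2.cvtColor(c,cv2.COLOR_RGB2BGR)); return im
def tool():
    s=ctrl.state(); q=s["orientation"]; return s["tcp_pos"],R.from_quat([q[1],q[2],q[3],q[0]]).as_matrix()
E
python3 - <<'E'
from h import *
crop("top","t1",195,125,325,220,6); crop("scene","s1",170,130,320,250,5)
p,M=tool(); print(M)
for uv in [(202,150),(315,133),(340,340)]: print(ray("top",uv,0.085))
E
```

```text
[[ 8.94347473e-01 -6.36311183e-04  4.47372544e-01]
 [-4.47372981e-01 -1.01059290e-03  8.94346910e-01]
 [-1.16971422e-04 -9.99999287e-01 -1.18848964e-03]]
[0.54800062 0.37905697 0.085     ]
[0.5906598  0.05698927 0.085     ]
[0.01554279 0.01250842 0.085     ]
```

View pics/t1.png

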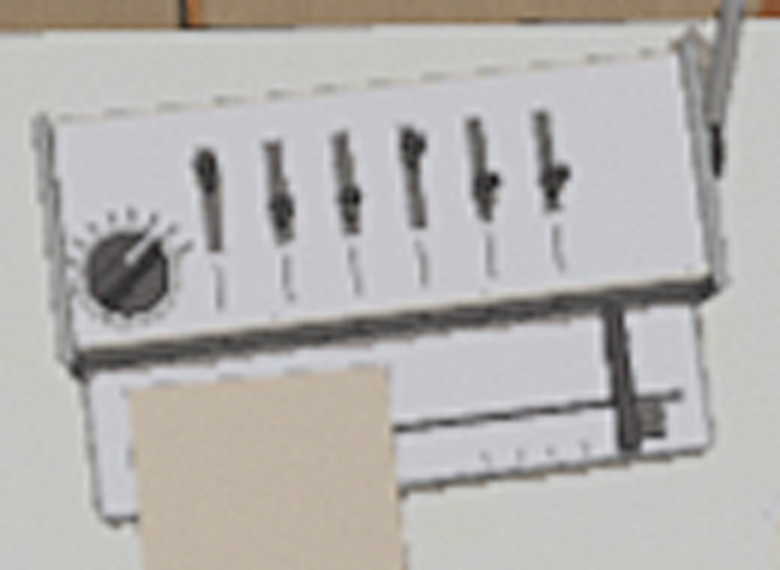

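View pics/s1.png

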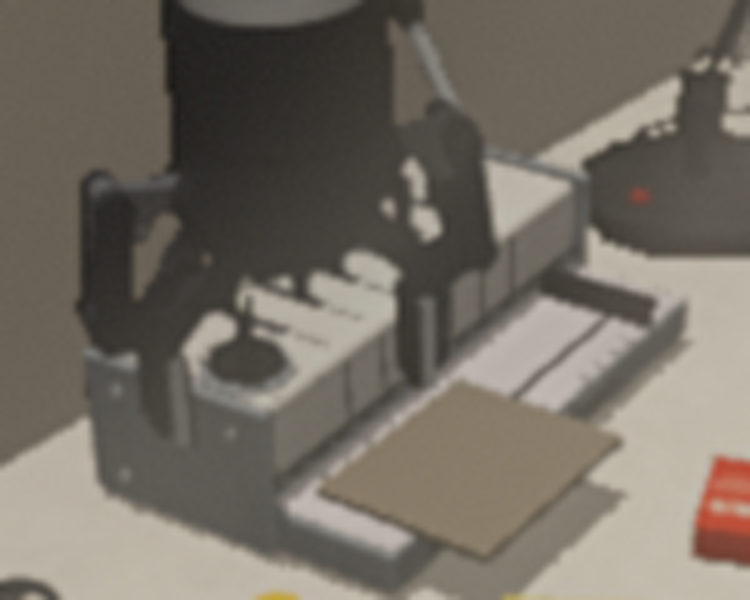

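Run:
```python
from h import *
im=cv2.cvtColor(cv2.imread("pics/t1_raw.png"),cv2.COLOR_BGR2RGB)
for u,v in [(270,140),(230,175),(280,190),(240,205),(200,205),(320,170),(202,152)]: print(u,v,im[v,u])
dark=(im.max(2)<125).astype(np.uint8)
n,l,st,c=cv2.connectedComponentsWithStats(dark[125:220,195:325])
for i in range(1,n):
    if st[i,4]>5: print(st[i],c[i]+[195,125])
card=((im[...,0].astype(int)-im[...,2]>12)&(im[...,0]>140)).astype(np.uint8)
n,l,st,c=cv2.connectedComponentsWithStats(card)
for i in range(1,n):
    if 800<st[i,4]<3000 and abs(c[i][0]-240)<15:
        cn,_=cv2.findContours((l==i).astype(np.uint8),cv2.RETR_EXTERNAL,cv2.CHAIN_APPROX_NONE)
        r=cv2.minAreaRect(cn[0]); print("board",st[i],c[i],r); 
        print(np.array([ray("top",p,.036) for p in cv2.boxPoints(r)]))
```

```text
270 140 [197 196 201]
230 175 [204 204 209]
280 190 [199 199 203]
240 205 [191 180 167]
200 205 [197 198 195]
320 170 [197 197 196]
202 152 [152 153 153]
[29  0  8  5 17] [226.23529412 127.64705882]
[119   1   2   6   8] [314.75 128.  ]
[117   8   3  11  17] [312.94117647 138.76470588]
[89 19  6 16 40] [286.025 151.975]
[67 21  4 17 41] [263.51219512 152.97560976]
[78 20  5 17 41] [274.85365854 153.31707317]
[118  20   3  10  21] [313.76190476 149.19047619]
[56 22  4 17 41] [252.48780488 155.73170732]
[32 25  5 17 41] [229.58536585 157.17073171]
[44 24  5 16 43] [241.06976744 157.06976744]
[ 14  39  14  14 146] [215.66438356 170.32876712]
[ 12  46 108  31 566] [270.31978799 182.68551237]
[89 77  5  2  6] [286.33333333 202.83333333]
[79 78  9  2 10] [278.3 203.9]
[72 80  6  1  6] [269.5 205. ]
board [ 216  186   47   40 1584] [239.04987374 205.5290404 ] ((239.11065673828125, 205.71722412109375), (36.75751495361328, 43.72876739501953), 84.80557250976562)
[[0.44061886 0.3453748  0.036     ]
 [0.44930597 0.21781492 0.036     ]
 [0.34207141 0.2111886  0.036     ]
 [0.33390151 0.33771787 0.036     ]]
board [ 185  262  117   98 2531] [251.83642829 315.81232714] ((242.45968627929688, 312.9963684082031), (147.95352172851562, 30.51054573059082), 31.675466537475586)
[[ 0.16417921  0.47585202  0.036     ]
 [ 0.23587641  0.42963292  0.036     ]
 [ 0.00758293  0.07625764  0.036     ]
 [-0.06188847  0.12457497  0.036     ]]
```

```bash
cat > punch.py <<'E'
from h import *
im=cv2.imread("pics/t1_raw.png"); g=cv2.cvtColor(im,cv2.COLOR_BGR2GRAY).astype(float)
pts=[]
for u in range(214,308):
    col=g[160:192,u]
    v0=int(round(183-(u-212)*0.118))-160-4
    for v in range(v0,v0+9):
        if col[v]>=150>col[v+1]:
            pts.append(ray("top",(u,160+v+(col[v]-150)/(col[v]-col[v+1])),.085)[:2]);break
pts=np.array(pts,np.float32)
vx,vy,x0,y0=cv2.fitLine(pts,cv2.DIST_HUBER,0,.01,.01).ravel()
if vy<0: vx,vy=-vx,-vy
yaw=np.arctan2(-vx,vy)
res=(pts-[x0,y0])@np.array([np.cos(yaw),np.sin(yaw)])
ex=np.array([np.cos(yaw),np.sin(yaw)]); ey=np.array([-np.sin(yaw),np.cos(yaw)])
print("n",len(pts),"yaw",yaw,"res",res.std())
# x offset: front edge at px=-0.05 ; y by slots
fx=np.median(pts@ex)+.05
ys=[]
for u,yy,vs in [(229.5,.08,range(160,167)),(241,.048,range(149,154)),(252.3,.016,range(147,152)),(263.5,-.016,range(156,163)),(274.7,-.048,range(145,150)),(286,-.08,range(144,149))]:
    for v in vs:
        a=int(u)-4; w=np.clip(185-g[v,a:a+9],0,None); 
        if w.sum()<30: continue
        P=ray("top",((w*np.arange(a,a+9)).sum()/w.sum(),v),.085)[:2]
        ys.append((yy,P@ey-yy))
ys=np.array(ys)
for yy in np.unique(ys[:,0])[::-1]: print(yy,ys[ys[:,0]==yy,1].mean())
fy=np.median(ys[:,1])
O=fx*ex+fy*ey; print("origin",O)
np.savez("punch.npz",O=O,yaw=yaw)
E
python3 punch.py
cat >> h.py <<'E'
try:
    _d=np.load("punch.npz"); PO=_d["O"]; PYAW=float(_d["yaw"]); PR=R.from_euler("z",PYAW).as_matrix()
except Exception: pass
def p2w(x,y,z): return PR@np.array([x,y,z])+[PO[0],PO[1],0]
def w2p(P): return PR.T@(np.array(P)-[PO[0],PO[1],0])
E
python3 - <<'E'
from h import *
im=cv2.imread("pics/t1_raw.png")
k=6;c=cv2.resize(im[125:220,195:325],None,fx=k,fy=k,interpolation=cv2.INTER_CUBIC)
def d(P,col):
    u,v=proj("top",p2w(*P)); cv2.circle(c,(int((u-195+.5)*k),int((v-125+.5)*k)),4,col,1)
for y in (.08,.048,.016,-.016,-.048,-.08):
    d((.024,y,.117),(0,0,255)); d((.002,y,.117),(255,0,0)); 
for y in (.155,-.155):
    for x,z in((-.05,.085),(.06,.085),(-.128,.03)): d((x,y,z),(0,160,0))
d((-.125,-.104,.048),(0,0,255));d((-.053,-.104,.048),(0,0,255))
d((.02,-.167,.055),(255,0,255));d((.103,-.167,.215),(255,0,255))
cv2.imwrite("pics/ov1.png",c)
for uv in [(240.5+195-195,205)]: pass
for p in [[0.44061886,0.3453748,.036],[0.44930597,0.21781492,.036],[0.34207141,0.2111886,.036],[0.33390151,0.33771787,.036]]: print(w2p(p))
E
```

```text
n 94 yaw 0.0946817 res 0.0002441913
0.08 0.1719193283584531
0.048 0.17110691699005262
0.016 0.170851864283236
-0.016 0.17107197070424987
-0.048 0.17109474226425628
-0.08 0.17117991019094433
origin [0.51865581 0.22110133]
[-0.06593858  0.13109449  0.036     ]
[-0.06934993  0.00328467  0.036     ]
[-0.17673064  0.00682601  0.036     ]
[-0.17290183  0.13356095  0.036     ]
```

View pics/ov1.png

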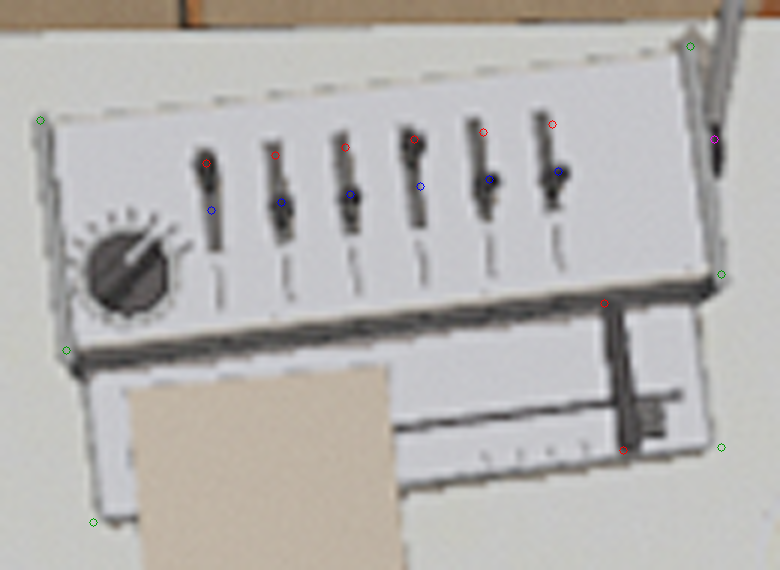

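The overlay fits closely. Pulls 1 and 4 are in (about (206,163) and (413,140) in the crop), and 2, 3, 5 and 6 are out. The guide is at click 0. The dial centre is at about (127,272) in the crop, with its pointer to the upper right. Next I'll measure the dial angle and the obstacles.

Run:
```python
from h import *
im=cv2.imread("pics/t1_raw.png"); g=cv2.cvtColor(im,cv2.COLOR_BGR2GRAY)
k=20; c=cv2.resize(im[156:186,202:232],None,fx=k,fy=k,interpolation=cv2.INTER_CUBIC)
ctr=w2p(ray("top",(215.66,170.33),.095)); print("dial ctr",ctr)
cx,cy=ctr[:2]
for i in range(8):
    a=np.radians(70-20*i)
    P=p2w(cx+.0185*np.cos(a),cy+.0185*np.sin(a),.119); u,v=proj("top",P)
    cv2.circle(c,(int((u-202+.5)*k),int((v-156+.5)*k)),5,(0,0,255) if i!=2 else (255,0,0),1)
u,v=proj("top",p2w(cx,cy,.119)); cv2.circle(c,(int((u-202+.5)*k),int((v-156+.5)*k)),5,(0,255,0),1)
cv2.imwrite("pics/dial1.png",c)
print("glue top",ray("top",(166,227),.094),w2p(ray("top",(166,227),.094)))
for uv,z in [((350,67),.37),((360,167),.026)]: print(ray("top",uv,z),w2p(ray("top",uv,z)))
p,M=tool(); print("tool in punch",w2p(p))
```

```text
dial ctr [-0.01934913  0.12245758  0.095     ]
glue top [0.33437082 0.47969582 0.094     ] [-0.15901199  0.27485862  0.094     ]
[0.66410911 0.03376807 0.37      ] [ 0.12709128 -0.2002454   0.37      ]
[ 0.49892821 -0.08616914  0.026     ] [-0.04868869 -0.30402916  0.026     ]
tool in punch [-0.21952949  0.3374945   0.23062176]
```

View pics/dial1.png

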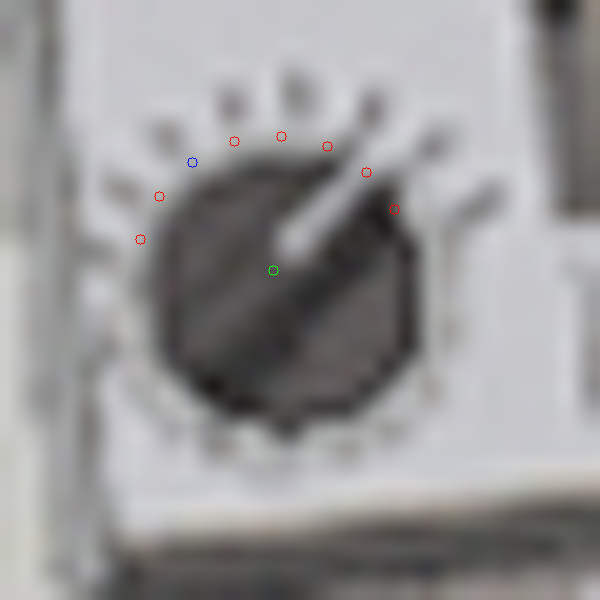

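Run:
```python
from h import *
f=lambda x,y,z:w2p(ray("top",(x/20+202-.5,y/20+156-.5),z))
a,b=f(285,255,.119),f(375,155,.119); d=b-a; print("pointer cw deg",-np.degrees(np.arctan2(d[1],d[0])),a,b)
c=f(290,290,.095); print("ctr",c)
for x,y in [(95,250),(122,188),(168,138),(232,105),(297,92),(373,108),(437,145),(487,200)]:
    q=f(x,y,.085)-c; print(round(-np.degrees(np.arctan2(q[1],q[0])),1),round(np.hypot(q[0],q[1])*1e3,1))
```

```text
pointer cw deg 48.201428638184396 [-0.0174578   0.12062025  0.119     ] [-0.00520271  0.10691298  0.119     ]
ctr [-0.01853808  0.1214158   0.095     ]
-68.9 28.8
-49.8 29.0
-30.9 29.1
-10.9 29.1
7.3 29.6
28.6 29.5
48.8 29.8
68.8 30.6
```

The dial centre is at punch (-0.0185, 0.121) and the pointer is 48° clockwise, so it stands at the 7th mark and needs 80° CCW. The board will span y from -0.104 to 0.024, so dies 3–6 go in and 1–2 out. That means moving pull 1 out and pulls 3, 5 and 6 in.

First I'll turn the jaw axis to punch x.

```bash
cat > st.py <<'E'
from h import *
import sys
s=ctrl.state(); p,M=tool(); q=w2p(p); z=M[:,2]
print("t",round(s["t"],2),"punch mm",(q*1e3).round(1),"jaw yaw vs punch x deg",round(np.degrees(np.arctan2(z[1],z[0])-PYAW),2),"F",s["ft_force"].round(1),"open",round(s["opening"]*1e3,1),"j6",s["joint_pos"][5].round(2))
if len(sys.argv)>3:
    d=np.array([float(a) for a in sys.argv[1:4]])/1e3-q; w=M.T@PR@d; print("tool shift mm",(w*1e3).round(1))
E
python3 -m crank '[0.4,0,0,0,0.1686, 0.4,0,0,0,0.1686, 0.4,0,0,0,0.1686, 0.4,0,0,0,0.1686, 0.4,0,0,0,0.1686, 0.4,0,0,0,0.1686, 0.4,0.03,0,0.028,0, 0.4,0.03,0,0.028,0, 0.4,0.03,0,0.028,0, 0.4,0.03,0,0.028,0]' 40; python3 st.py 24 80 150
```

```text
t: 1.45
tcp_pos: [0.3921, 0.4269, 0.2311]
orientation: [-0.523, 0.523, -0.476, 0.476]
ft_force: [-0.5, -0.8, -0.7]
opening: 0.0342
t 1.45 punch mm [-106.6  216.8  231.1] jaw yaw vs punch x deg 0.05 F [-0.5 -0.8 -0.7] open 34.2 j6 0.64
tool shift mm [136.9  81.1 130.4]
```

```bash
python3 -m crank '[0.4,0.0274,0.0162,0.0261,0, 0.4,0.0274,0.0162,0.0261,0, 0.4,0.0274,0.0162,0.0261,0, 0.4,0.0274,0.0162,0.0261,0, 0.4,0.0274,0.0162,0.0261,0, 0.4,0,0.0,0,0, 0.4,0,0.019,0,0, 0.4,0,0.019,0,0, 0.4,0,0.018,0,0, 0.4,0,0,0,0]'; python3 st.py 24 80 92
python3 - <<'E'
from h import *
crop("top","t2",195,105,325,220,6); crop("scene","s2",170,130,320,250,5)
E
```

```text
t: 2.7
tcp_pos: [0.5322, 0.3036, 0.0914]
orientation: [-0.522, 0.525, -0.476, 0.475]
ft_force: [0.2, -0.8, -0.7]
opening: 0.0339
t 2.7 punch mm [21.2 80.8 91.4] jaw yaw vs punch x deg 0.09 F [ 0.2 -0.8 -0.7] open 33.9 j6 0.34
tool shift mm [ 0.8 -0.6  2.8]
```

View pics/t2.png

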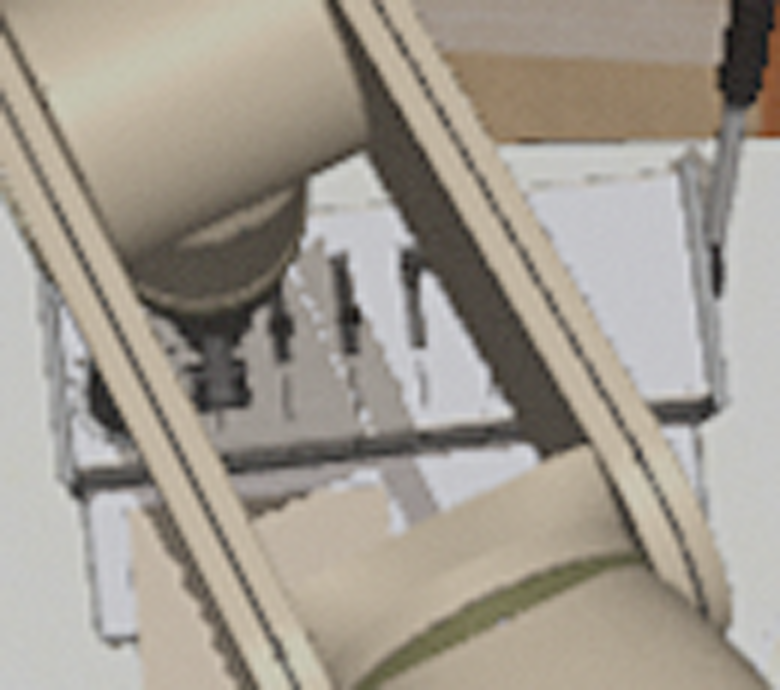

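View pics/s2.png

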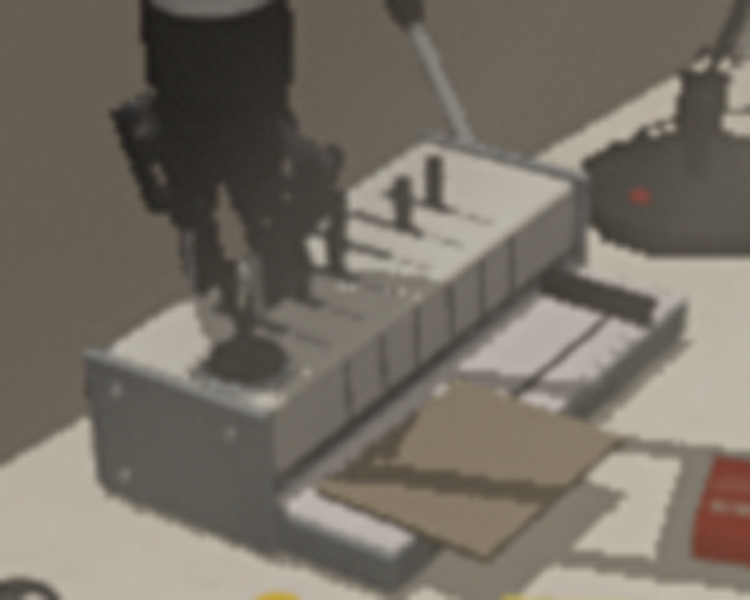

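The gripper straddles tab 1, clear of the dial. Next I pull it out, back off, and lift.

```bash
python3 -m crank '[0.4,0,0,-0.006,0, 0.4,0,0,-0.006,0, 0.4,0,0,-0.006,0, 0.4,0,0,-0.006,0, 0.4,0,0,-0.005,0, 0.4,0,0,-0.003,0, 0.4,0,0,0,0, 0.4,0,0,0.012,0, 0.4,0,-0.02,0,0, 0.4,0,-0.02,0,0]'; python3 st.py 0 16 135
```

```text
t: 4.05
tcp_pos: [0.5149, 0.3021, 0.136]
orientation: [0.523, -0.523, 0.476, -0.476]
ft_force: [0.5, -0.7, -0.1]
opening: 0.034
t 4.05 punch mm [  3.9  81.  136. ] jaw yaw vs punch x deg 0.02 F [ 0.5 -0.7 -0.1] open 34.0 j6 0.35
tool shift mm [65.   1.  -3.9]
```

```bash
python3 -m crank '[0.4,0.0217,0,0,0, 0.4,0.0217,0,0,0, 0.4,0.0216,0,0,0, 0.4,0,0.014,0,0, 0.4,0,0.015,0,0, 0.4,0,0.015,0,0, 0.4,0,0,0.006,0, 0.4,0,0,0.008,0, 0.4,0,0,0.008,0, 0.4,0,0,0.008,0]'; python3 st.py 36 16 92
python3 - <<'E'
from h import *
crop("scene","s3",170,130,320,250,5)
E
```

```text
t: 5.3
tcp_pos: [0.5516, 0.2404, 0.0908]
orientation: [0.524, -0.523, 0.475, -0.476]
ft_force: [0.1, 0.6, -0.1]
opening: 0.034
t 5.3 punch mm [34.7 16.1 90.8] jaw yaw vs punch x deg 0.05 F [ 0.1  0.6 -0.1] open 34.0 j6 0.23
tool shift mm [ 0.1 -1.2  1.4]
```

View pics/s3.png

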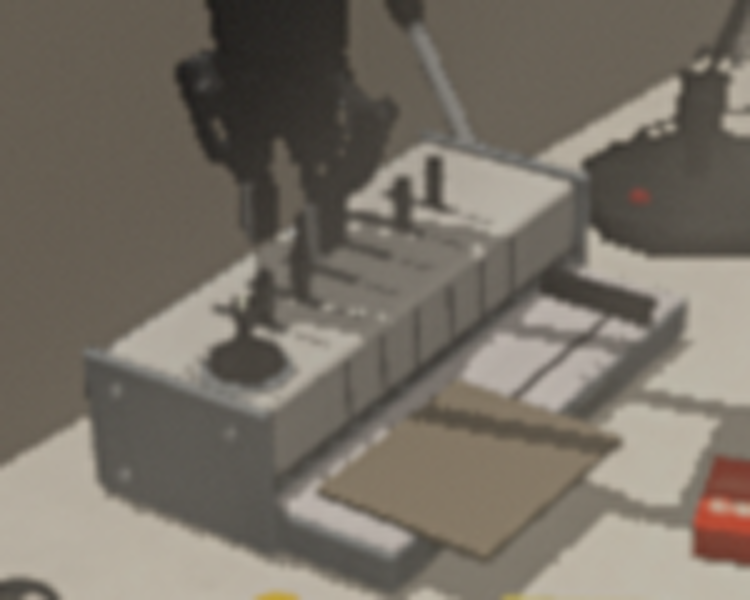

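Pull 1 is now out, level with pull 2 at about (262,290)/(302,260). I'll finish pull 3 and move to pull 5.

```bash
python3 -m crank '[0.4,0,0,0.003,0, 0.4,0,0,0,0, 0.4,0,0,-0.015,0, 0.4,0,-0.022,0,0, 0.4,0,-0.023,0,0, 0.4,0.0214,0,-0.007,0, 0.4,0.0214,0,-0.007,0, 0.4,0.0214,0,-0.007,0, 0.4,0,0.022,0,0, 0.4,0,0.021,0,0]'; python3 st.py 2 -48 92
```

```text
t: 6.6
tcp_pos: [0.5234, 0.1717, 0.0917]
orientation: [0.523, -0.523, 0.476, -0.476]
ft_force: [-0.3, -0.4, -0.6]
opening: 0.034
t 6.6 punch mm [  0.1 -49.6  91.7] jaw yaw vs punch x deg -0.04 F [-0.3 -0.4 -0.6] open 34.0 j6 0.13
tool shift mm [-1.6 -0.3  1.9]
```

```bash
python3 -m crank '[0.4,0,0,0.007,0, 0.4,0,0,0.007,0, 0.4,0,0,0.007,0, 0.4,0,0,0.007,0, 0.4,0,0,0.005,0, 0.4,0,0,0,0, 0.4,0,0,-0.015,0, 0.4,0,-0.022,0,0, 0.4,0,-0.023,0,0, 0.4,0,0,0,0]'; python3 st.py 2 -80 135
```

```text
t: 7.85
tcp_pos: [0.5432, 0.1753, 0.1397]
orientation: [0.525, -0.522, 0.475, -0.476]
ft_force: [0.5, 0.1, -0.3]
opening: 0.0343
t 7.85 punch mm [ 20.1 -47.9 139.7] jaw yaw vs punch x deg 0.05 F [ 0.5  0.1 -0.3] open 34.3 j6 0.13
tool shift mm [ 32.1   4.6 -18.1]
```

```bash
python3 -m crank '[0.4,0.016,0,-0.009,0, 0.4,0.016,0,-0.009,0, 0.4,0,0.024,0,0, 0.4,0,0.023,0,0, 0.4,0,0,0.006,0, 0.4,0,0,0.007,0, 0.4,0,0,0.007,0, 0.4,0,0,0.007,0, 0.4,0,0,0.007,0, 0.4,0,0,0,0]'; python3 st.py 36 -80 92
```

```text
t: 9.1
tcp_pos: [0.5615, 0.1447, 0.0906]
orientation: [0.524, -0.523, 0.475, -0.476]
ft_force: [0.3, -0.0, -0.4]
opening: 0.0343
t 9.1 punch mm [ 35.4 -80.1  90.6] jaw yaw vs punch x deg 0.04 F [ 0.3 -0.  -0.4] open 34.3 j6 0.07
tool shift mm [-0.1 -1.4  0.6]
```

```bash
python3 -m crank '[0.4,0,0,-0.015,0, 0.4,0,-0.024,0,0, 0.4,0,-0.026,0,0, 0.4,0,-0.02,0,0, 0.4,-0.03,0,-0.025,0, 0.4,-0.035,0,-0.025,0, 0.4,-0.035,0,-0.025,0, 0.4,-0.035,0,-0.025,0, 0.4,-0.035,0,-0.025,0, 0.4,-0.035,0,0,0]'; python3 st.py -115 165 60
python3 - <<'E'
from h import *
crop("scene","s4",170,130,320,250,5)
crop("top","t4",195,105,325,220,6)
E
```

```text
t: 10.35
tcp_pos: [0.4001, 0.3363, 0.1605]
orientation: [-0.523, 0.524, -0.475, 0.475]
ft_force: [1.5, -0.2, -0.0]
opening: 0.0343
t 10.35 punch mm [-107.2  125.9  160.5] jaw yaw vs punch x deg 0.1 F [ 1.5 -0.2 -0. ] open 34.3 j6 0.5
tool shift mm [-39.1 100.5  -7.8]
```

View pics/s4.png

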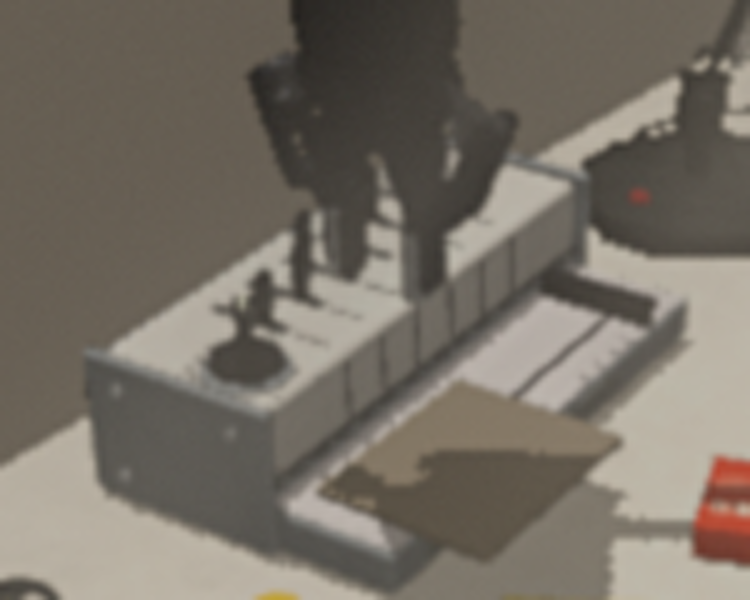

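View pics/t4.png

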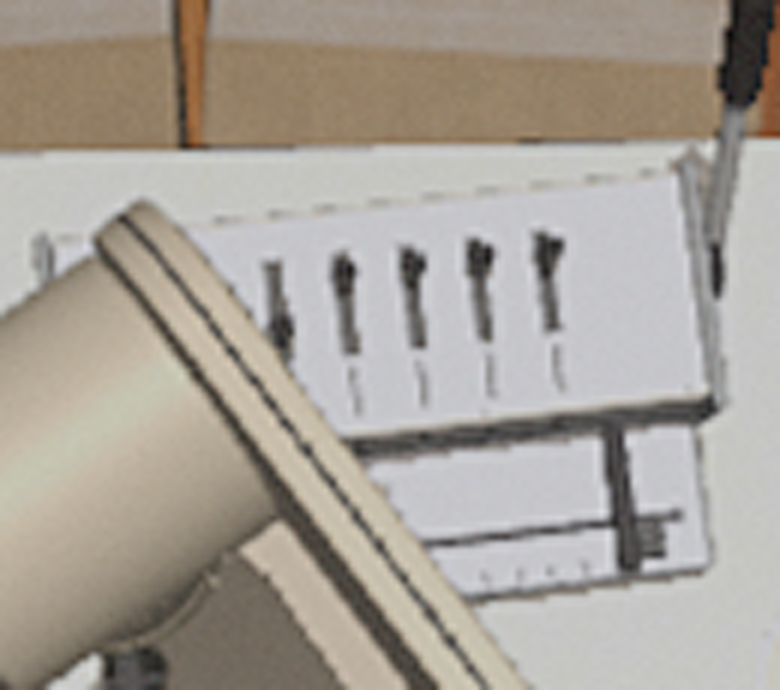

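All pulls are as wanted: 1 and 2 out, 3–6 in (tops at about y=240–270 in the crop). Next, with shut fingers, I go down beside the board's left edge at x=-0.12, which is its friction centre.

```bash
python3 -m crank '[0,-0.0195,0,-0.0065,0, 0,-0.0195,0,-0.0065,0, 0,0,0.02,0,0, 0,0,0.02,0,0, 0,0,0.02,0,0, 0,0,0.02,0,0, 0,0,0.02,0,0, 0,0,0.014,0,0, 0,0,0,0,0, 0,0,0,0,0]'; python3 st.py -120 165 32.5
python3 - <<'E'
from h import *
crop("scene","s5",170,130,320,250,5)
crop("top","t5",195,105,325,220,6)
E
```

```text
t: 11.7
tcp_pos: [0.3856, 0.373, 0.0471]
orientation: [0.524, -0.523, 0.476, -0.476]
ft_force: [-0.3, -1.0, -0.0]
opening: -0.0003
t 11.7 punch mm [-118.1  163.8   47.1] jaw yaw vs punch x deg 0.03 F [-0.3 -1.  -0. ] open -0.3 j6 0.58
tool shift mm [-1.2 14.6 -1.9]
```

View pics/s5.png

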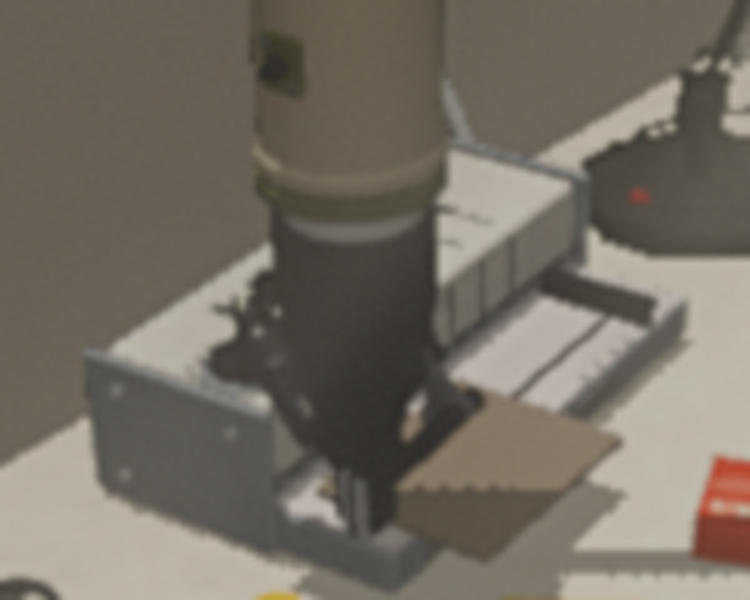

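View pics/t5.png

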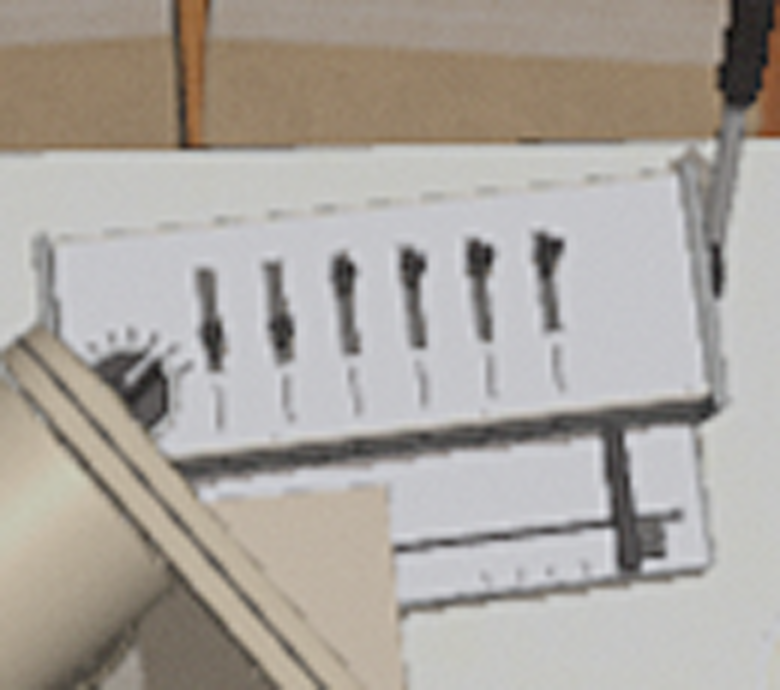

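```bash
python3 -m crank '[0,0,0.0075,-0.002,0, 0,0,0.007,0,0, 0,0,0,0,0, 0,0.006,0,0,0, 0,0.006,0,0,0, 0,0.006,0,0,0, 0,0.006,0,0,0, 0,0.006,0,0,0, 0,0.006,0,0,0, 0,0.006,0,0,0]'; python3 st.py -120 45 32.5
python3 - <<'E'
from h import *
crop("scene","s6",170,130,320,250,5)
E
```

```text
t: 13.05
tcp_pos: [0.3872, 0.3305, 0.0319]
orientation: [0.523, -0.523, 0.476, -0.476]
ft_force: [0.1, 1.6, 0.2]
opening: 0.0003
t 13.05 punch mm [-120.5  121.3   31.9] jaw yaw vs punch x deg 0.04 F [0.1 1.6 0.2] open 0.3 j6 0.51
tool shift mm [76.3 -0.6  0.5]
```

View pics/s6.png

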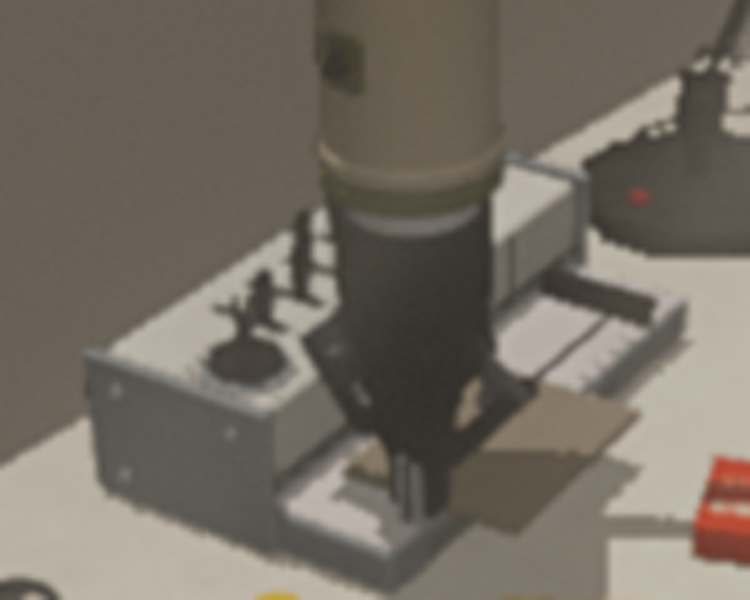

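The board is sliding with the finger; its left corner is now at about (350,470) in the crop. I'll push on, stopping about 14 mm short.

```bash
python3 -m crank '[0,0.008,0,0,0, 0,0.008,0,0,0, 0,0.008,0,0,0, 0,0.008,0,0,0, 0,0.008,0,0,0, 0,0.008,0,0,0, 0,0.008,0,0,0, 0,0.008,0,0,0, 0,0.007,0,0,0, 0,0,0,0,0]'; python3 st.py -120 36 32.5
python3 - <<'E'
from h import *
crop("scene","s7",170,130,320,250,5)
crop("top","t7",195,125,325,220,6)
E
```

```text
t: 14.35
tcp_pos: [0.3938, 0.2595, 0.0317]
orientation: [-0.523, 0.523, -0.476, 0.476]
ft_force: [-0.3, -0.2, -0.7]
opening: -0.0003
t 14.35 punch mm [-120.6   50.    31.7] jaw yaw vs punch x deg 0.0 F [-0.3 -0.2 -0.7] open -0.3 j6 0.38
tool shift mm [14.  -0.8  0.6]
```

View pics/s7.png

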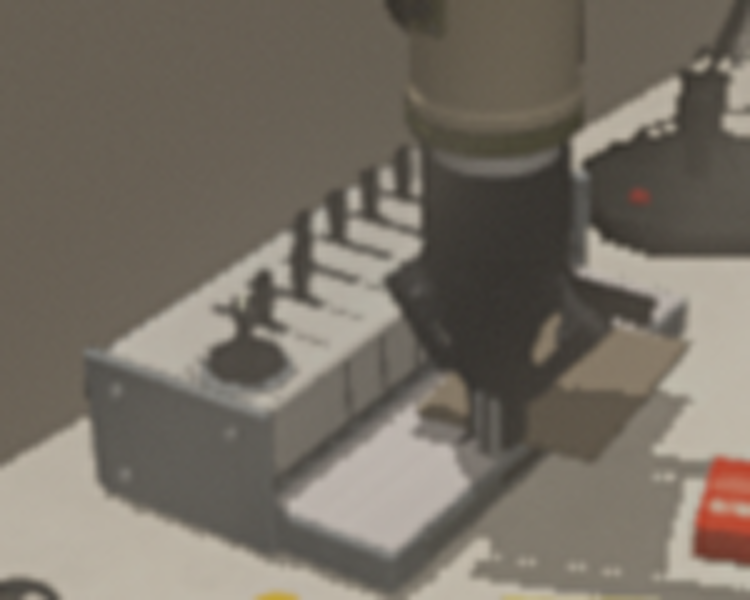

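View pics/t7.png

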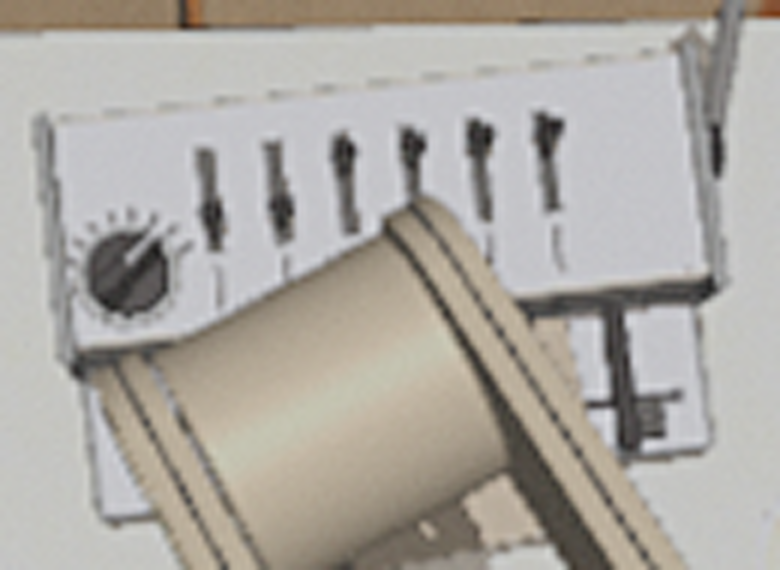

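Run:
```python
from h import *
im=cv2.cvtColor(cv2.imread("pics/t7_raw.png"),cv2.COLOR_BGR2RGB).astype(int)
for v in range(177,195):
    row=im[v,284:301]; d=row[:,0]-row[:,2]  # card: r-b ~24, table ~ -4
    print(v,d.tolist(), row.sum(1).tolist()[10:] )
```

```text
177 [2, 0, 0, 7, 3, 4, 7, 7, 8, 9, 9, 6, 6, 0, 5, -4, -3] [373, 243, 192, 234, 207, 520, 585]
178 [23, 26, 27, 27, 24, 13, -1, -5, -3, -2, -2, -3, 3, 2, 2, -5, -6] [580, 388, 198, 228, 167, 571, 635]
179 [27, 28, 29, 30, 30, 18, -6, -7, -5, -6, -6, -7, 7, 6, 6, -6, -4] [646, 451, 195, 224, 183, 506, 605]
180 [25, 28, 27, 26, 29, 16, -4, -5, -5, -4, -4, -4, 3, 6, 3, -2, -6] [628, 451, 188, 232, 189, 360, 575]
181 [25, 29, 25, 28, 28, 21, 0, -5, -5, -5, -4, -3, 4, 1, 6, -3, -5] [625, 453, 185, 231, 194, 301, 564]
182 [30, 25, 26, 28, 30, 23, -1, -6, -4, -5, -3, -5, 8, 5, 3, -1, -6] [630, 467, 170, 215, 198, 342, 577]
183 [31, 29, 26, 29, 28, 28, 3, -7, -7, -3, -5, -1, 2, 1, 5, -2, -5] [620, 468, 164, 199, 213, 297, 569]
184 [30, 31, 29, 28, 28, 32, 12, -5, -5, -6, -6, 1, 8, 7, 2, 5, -7] [622, 491, 189, 205, 212, 203, 566]
185 [29, 31, 28, 28, 28, 30, 24, -1, -7, -4, -5, -3, 1, 4, 3, 5, -5] [614, 536, 288, 197, 228, 166, 560]
186 [33, 31, 32, 25, 24, 28, 23, 0, -6, -5, -6, -6, -5, 7, 3, 6, -4] [605, 608, 407, 210, 245, 180, 492]
187 [29, 32, 29, 27, 25, 30, 26, 4, -8, -4, -3, -4, -6, 9, 2, 4, -4] [602, 630, 438, 182, 235, 176, 434]
188 [25, 29, 33, 32, 30, 28, 29, 12, -5, -5, -5, -5, -6, 3, 4, 4, -4] [606, 630, 447, 165, 238, 195, 373]
189 [16, 31, 32, 29, 31, 22, 26, 21, -3, -6, -6, -5, -4, 2, 2, 6, -3] [604, 629, 466, 180, 224, 196, 335]
190 [17, 21, 29, 30, 31, 28, 27, 17, -4, -6, -5, -5, -1, 5, 3, 3, 3] [629, 647, 487, 187, 212, 223, 265]
191 [25, 12, 29, 31, 32, 33, 30, 25, 4, -8, -5, -4, 0, 3, 3, 4, 1] [503, 498, 353, 147, 207, 229, 165]
192 [30, 22, 22, 30, 32, 31, 31, 34, 23, 5, 6, 3, 1, 3, 4, 5, 4] [204, 232, 229, 148, 210, 232, 197]
193 [29, 30, 19, 22, 31, 31, 32, 33, 19, -5, -6, -6, -4, 0, 4, 2, 5] [532, 541, 578, 376, 192, 239, 202]
194 [32, 31, 24, 4, 29, 32, 29, 34, 26, -4, -6, -6, -5, -6, 3, 4, 5] [624, 623, 648, 461, 186, 241, 225]
```

Run:
```python
from h import *
for u,v in [(289.1,179),(290.85,187),(292.2,194)]: print("board",w2p(ray("top",(u,v),.036))*1e3)
for u,v in [(295.1,180),(296.15,187),(296.2,190)]: print("fence",w2p(ray("top",(u,v),.030))*1e3)
```

```text
board [-60.78609988 -86.45848975  36.        ]
board [-84.86606635 -88.50475809  36.        ]
board [-105.80351054  -89.75962088   36.        ]
fence [ -65.15118793 -104.62756789   30.        ]
fence [ -86.1651021  -104.98435625   30.        ]
fence [ -95.01112319 -103.95989007   30.        ]
```

The board's right edge is about 15–17 mm from the guide and skewed +0.07 rad. I'll square it by pushing the front edge with two open fingers. Before that I check what stands in front.

```bash
python3 - <<'E'
from h import *
for n,uv,z in [("sticky top corner",(214,231),.022),("red far corner",(265,235),.02),("red left",(254,243),.02),("card far",(292,239),.01)]: print(n,(w2p(ray("top",uv,z))*1e3).round())
E
python3 -m crank '[0,-0.012,0,0,0, 0.3,-0.01,-0.03,-0.02,0, 0.6,0,-0.035,-0.035,0, 1,0.01,0,-0.04,-0.157, 1,0,0,0,-0.157, 1,0,0,0,-0.157, 1,0,0,0,-0.157, 1,0,0,0,-0.157, 1,0,0,0,-0.157, 1,0,0,0,-0.157]' ; python3 st.py -205 -26 60
```

```text
sticky top corner [-185.  150.   22.]
red far corner [-215.    3.   20.]
red left [-234.   38.   20.]
card far [-237.  -75.   10.]
t: 15.7
tcp_pos: [0.2979, 0.2638, 0.097]
orientation: [0.695, -0.695, 0.13, -0.13]
ft_force: [0.1, -0.4, 0.4]
opening: 0.0855
t 15.7 punch mm [-215.7   63.4   97. ] jaw yaw vs punch x deg 63.34 F [ 0.1 -0.4  0.4] open 85.5 j6 -0.6
tool shift mm [ 49.7  36.9 -75.1]
```

```bash
python3 -m crank '[1,0,0,0,-0.155, 1,0,0,0,-0.155, 1,0,0,0,-0.155, 1,0.006,0,-0.03,0, 1,0.007,0,-0.03,0, 1,0.006,0,-0.029,0, 1,0,0.02,0,0, 1,0,0.02,0,0, 1,0,0,0,0, 1,0,0,0,0]' ; python3 st.py -190 -26 12
python3 - <<'E'
from h import *
crop("scene","s8",170,130,320,250,5)
crop("top","t8",195,125,325,220,6)
E
```

```text
t: 16.95
tcp_pos: [0.3251, 0.1766, 0.0575]
orientation: [0.706, -0.706, -0.032, 0.031]
ft_force: [0.5, 0.9, -0.4]
opening: 0.0856
t 16.95 punch mm [-196.9  -26.    57.5] jaw yaw vs punch x deg 89.69 F [ 0.5  0.9 -0.4] open 85.6 j6 -1.3
tool shift mm [ 6.8 45.5  0. ]
```

View pics/s8.png

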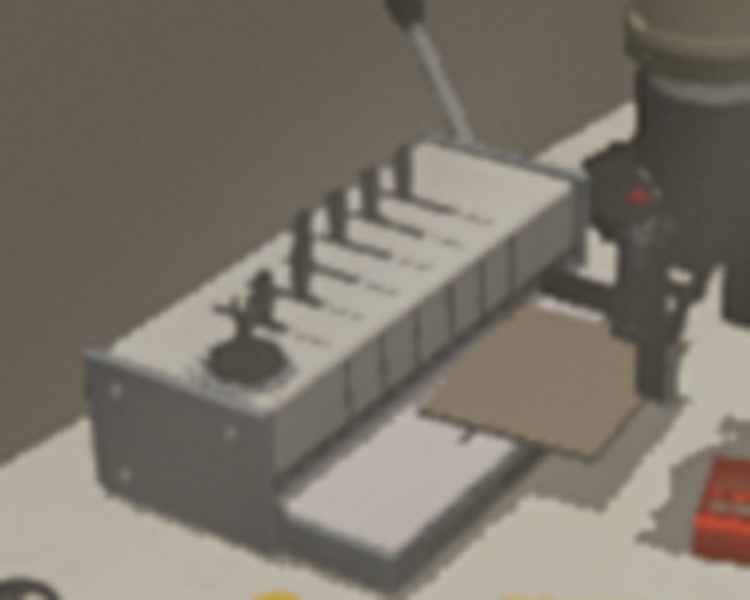

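View pics/t8.png

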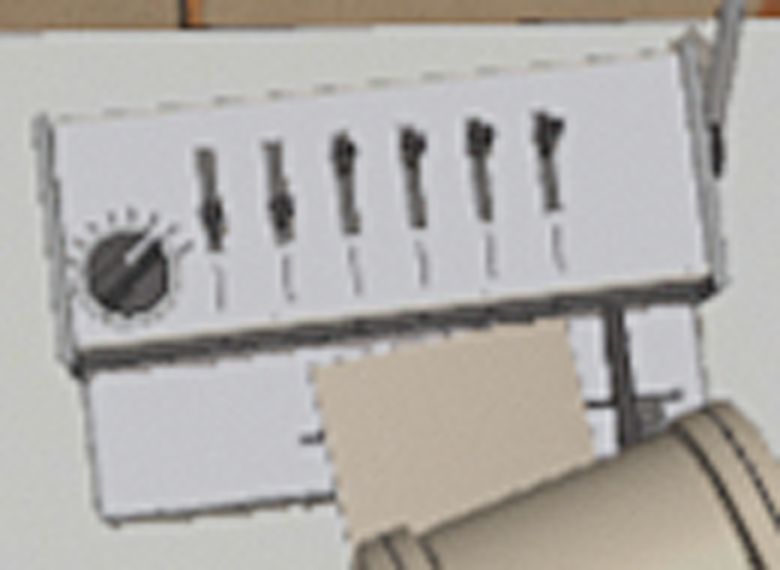

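Run:
```python
from h import *
f=lambda x,y,z:w2p(ray("scene",(170+x/5-.5,130+y/5-.5),z))*1e3
print(f(597,458,.036),f(425,412,.036), f(525,303,.036))
g=lambda x,y,z:w2p(ray("top",(195+x/6-.5,125+y/6-.5),z))*1e3
print(g(313,367,.036),g(566,318,.036),g(595,455,.036),g(350,535,.036))
```

```text
[-170.95292881   33.85975809   36.        ] [-71.22588812  44.17020604  36.        ] [-54.33110065 -84.36687196  36.        ]
[-65.7053457   39.91934279  36.        ] [-56.28284959 -86.25426357  36.        ] [-124.77641991  -91.60736024   36.        ] [-149.20341328   31.92956332   36.        ]
```

```bash
python3 -m crank '[1,0.003,0.015,0,-0.005, 1,0.002,0.015,0,0, 1,0.002,0.015,0,0, 1,0,0,0,0, 1,0.006,0,0,0, 1,0.006,0,0,0, 1,0.006,0,0,0, 1,0.006,0,0,0, 1,0.006,0,0,0, 1,0.005,0,0,0]' ; python3 st.py -141 -26 12
python3 - <<'E'
from h import *
crop("scene","s9",170,130,320,250,5)
crop("top","t9",195,125,325,220,6)
E
```

```text
t: 18.3
tcp_pos: [0.367, 0.1799, 0.0117]
orientation: [-0.706, 0.706, 0.033, -0.033]
ft_force: [-1.7, -0.3, 1.2]
opening: 0.0857
t 18.3 punch mm [-154.9  -26.7   11.7] jaw yaw vs punch x deg 89.93 F [-1.7 -0.3  1.2] open 85.7 j6 -1.33
tool shift mm [13.9 -0.3  0.7]
```

View pics/s9.png

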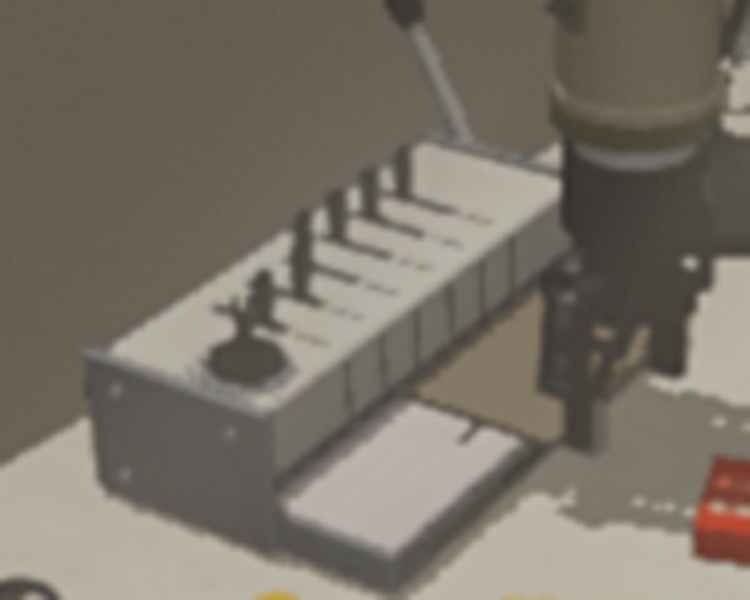

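View pics/t9.png

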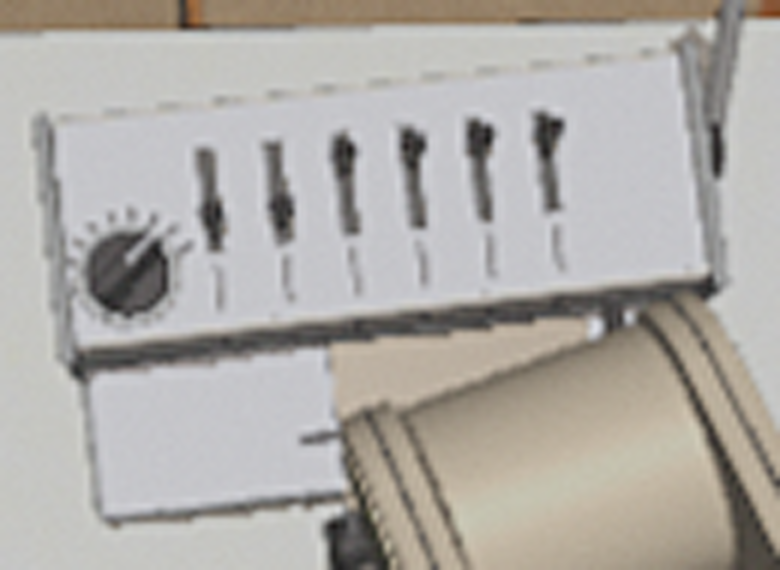

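```bash
python3 -m crank '[1,0.003,0,0,0, 1,0.003,0,0,0, 1,0.003,0,0,0, 1,0.003,0,0,0, 1,0.001,0,0,0, 1,0.001,0,0,0, 1,0,0,0,0, 1,0,0,0,0, 1,0,0,0,0, 1,0,0,0,0]' ; python3 st.py -141 -26 12
python3 - <<'E'
from h import *
crop("top","t10",195,125,325,220,6)
E
```

```text
t: 19.65
tcp_pos: [0.3807, 0.1813, 0.0118]
orientation: [0.706, -0.706, -0.033, 0.033]
ft_force: [-0.3, 0.0, 0.2]
opening: 0.0854
t 19.65 punch mm [-141.1  -26.6   11.8] jaw yaw vs punch x deg 89.94 F [-0.3  0.   0.2] open 85.4 j6 -1.34
tool shift mm [ 0.1 -0.2  0.6]
```

View pics/t10.png

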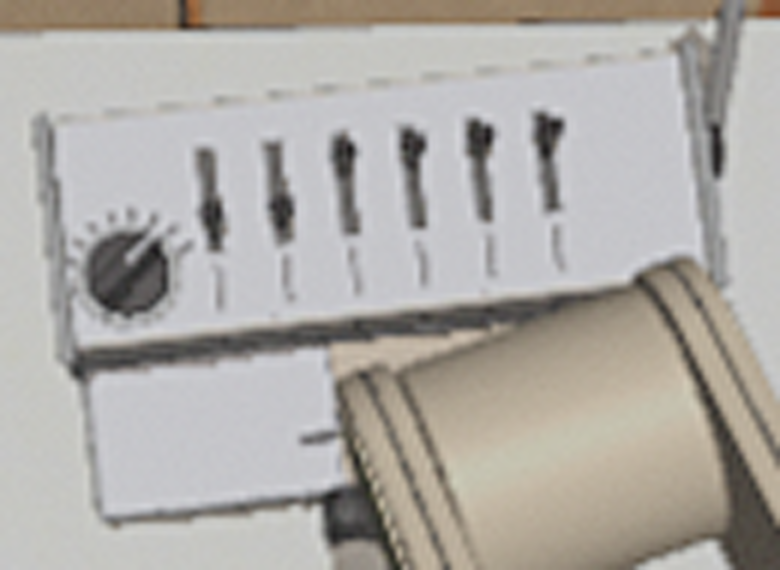

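```bash
python3 -m crank '[1,0.0005,0,0,0, 1,0.0005,0,0,0, 1,0.0005,0,0,0, 1,0.0005,0,0,0, 1,0,0,0,0, 1,0,0,0,0, 1,0,0,0,0, 1,0,0,0,0, 1,0,0,0,0, 1,0,0,0,0]' ; python3 st.py -141 -26 12
```

```text
t: 20.95
tcp_pos: [0.3817, 0.1813, 0.0116]
orientation: [-0.706, 0.706, 0.032, -0.034]
ft_force: [-7.2, -1.2, 5.8]
opening: 0.0854
t 20.95 punch mm [-140.1  -26.6   11.6] jaw yaw vs punch x deg 89.94 F [-7.2 -1.2  5.8] open 85.4 j6 -1.34
tool shift mm [-0.9 -0.4  0.6]
```

Contact at the stop (about 7 N, finger face at x≈-0.129). I'll back off, look, and turn back for the sideways push.

```bash
python3 -m crank '[1,-0.01,0,0,0, 1,-0.015,0,0,0, 0,-0.01,-0.03,0,0, 0,0,-0.04,0.03,0, 0,0,-0.02,0.04,0, 0,0,0,0.04,0.16, 0,0,0,0,0.16, 0,0,0,0,0.16, 0,0,0,0,0.16, 0,0,0,0,0.16]' ; python3 st.py -95 60 60
python3 - <<'E'
from h import *
crop("top","t11",195,125,325,220,6)
crop("scene","s11",170,130,320,250,5)
E
```

```text
t: 22.2
tcp_pos: [0.3373, 0.2877, 0.1017]
orientation: [0.663, -0.663, 0.246, -0.246]
ft_force: [-0.9, -0.4, 0.1]
opening: 0.0001
t 22.2 punch mm [-174.2   83.4  101.7] jaw yaw vs punch x deg 43.81 F [-0.9 -0.4  0.1] open 0.1 j6 -0.27
tool shift mm [71.7 41.8 41. ]
```

View pics/t11.png

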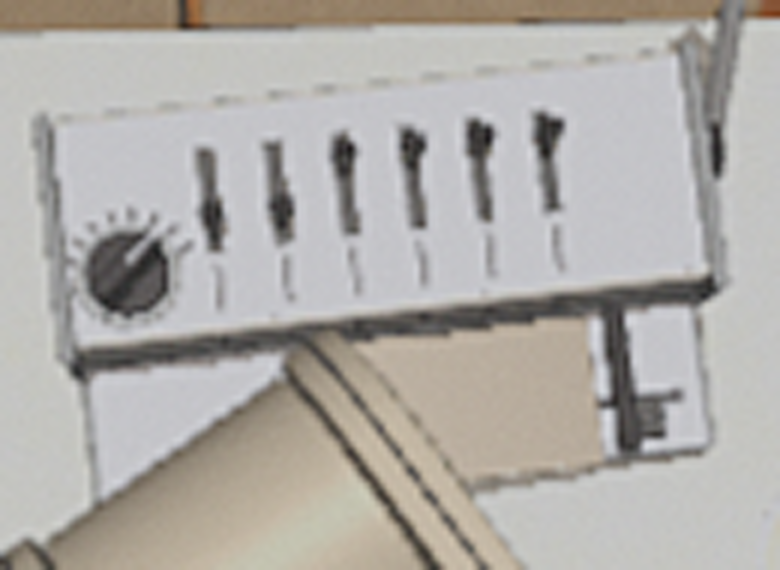

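View pics/s11.png

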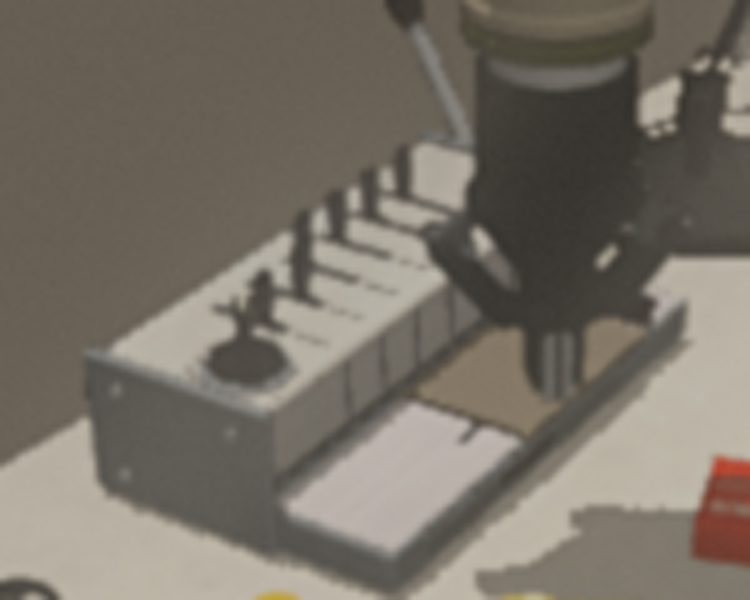

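The board is home with its front edge near the table front; its right edge, at about u=590 (crop), is short of the fence. I'll measure the gap.

```bash
cat > edge.py <<'E'
from h import *
import sys
im=cv2.cvtColor(cv2.imread(f"pics/{sys.argv[1]}_raw.png"),cv2.COLOR_BGR2RGB).astype(float)
B=[];F=[]
for v in range(180,199):
    d=im[v,:,0]-im[v,:,2]; s=im[v].sum(1)
    for u in range(286,303):
        if d[u]>=11>d[u+1] and d[u-2:u].min()>18: B.append(w2p(ray("top",(u+(d[u]-11)/(d[u]-d[u+1]),v),.036))[:2]*1e3)
    for u in range(290,303):
        if s[u]>=400>s[u+1]: F.append(w2p(ray("top",(u+(s[u]-400)/(s[u]-s[u+1]),v),.030))[:2]*1e3);break
for n,A in(("board",B),("fence",F)):
    A=np.array(A); k=np.polyfit(A[:,0],A[:,1],1); r=A[:,1]-np.polyval(k,A[:,0]); A=A[abs(r-np.median(r))<1.2]; k=np.polyfit(A[:,0],A[:,1],1)
    print(n,len(A),"slope",k[0].round(4),"y at -90:",np.polyval(k,-90).round(2),"x",A[:,0].min().round(),A[:,0].max().round())
# front edge
P=[]
for u in range(278,292):
    for v in range(192,212):
        d0=im[v,u,0]-im[v,u,2]; d1=im[v+1,u,0]-im[v+1,u,2]
        if d0>=12>d1: P.append(w2p(ray("top",(u,v+(d0-12)/(d0-d1)),.036))[:2]*1e3)
P=np.array(P)
if len(P): print("front x",np.median(P[:,0]).round(2), len(P), np.polyfit(P[:,1],P[:,0],1).round(4))
E
python3 edge.py t11
```

```text
board 18 slope -0.0017 y at -90: -95.95 x -118.0 -65.0
fence 17 slope 0.0028 y at -90: -104.52 x -119.0 -65.0
front x -134.07 14 [-7.10000e-03 -1.34601e+02]
```

Run:
```python
from h import *
im=cv2.cvtColor(cv2.imread("pics/t11_raw.png"),cv2.COLOR_BGR2RGB).astype(int)
for u in (282,286,290,306,309):
    print(u,[(v,im[v,u].sum(),im[v,u,0]-im[v,u,2]) for v in range(197,209)])
for y in (-70,-80,-135): 
  for x,z in((-130,36),(-128,30),(-133,36)): print(x,y,z,proj("top",p2w(x/1e3,y/1e3,z/1e3)).round(2))
```

```text
282 [(197, np.int64(523), np.int64(27)), (198, np.int64(514), np.int64(27)), (199, np.int64(520), np.int64(25)), (200, np.int64(512), np.int64(28)), (201, np.int64(515), np.int64(29)), (202, np.int64(524), np.int64(30)), (203, np.int64(465), np.int64(27)), (204, np.int64(419), np.int64(17)), (205, np.int64(412), np.int64(18)), (206, np.int64(549), np.int64(3)), (207, np.int64(599), np.int64(1)), (208, np.int64(589), np.int64(2))]
286 [(197, np.int64(511), np.int64(26)), (198, np.int64(510), np.int64(25)), (199, np.int64(516), np.int64(27)), (200, np.int64(514), np.int64(27)), (201, np.int64(508), np.int64(26)), (202, np.int64(526), np.int64(29)), (203, np.int64(411), np.int64(24)), (204, np.int64(369), np.int64(14)), (205, np.int64(551), np.int64(3)), (206, np.int64(603), np.int64(1)), (207, np.int64(588), np.int64(2)), (208, np.int64(588), np.int64(0))]
290 [(197, np.int64(509), np.int64(26)), (198, np.int64(518), np.int64(28)), (199, np.int64(512), np.int64(27)), (200, np.int64(507), np.int64(27)), (201, np.int64(519), np.int64(27)), (202, np.int64(498), np.int64(30)), (203, np.int
[... 613 characters left out ...]
), np.int64(2))]
309 [(197, np.int64(596), np.int64(-5)), (198, np.int64(614), np.int64(-4)), (199, np.int64(494), np.int64(-6)), (200, np.int64(310), np.int64(10)), (201, np.int64(532), np.int64(5)), (202, np.int64(603), np.int64(3)), (203, np.int64(584), np.int64(4)), (204, np.int64(590), np.int64(2)), (205, np.int64(587), np.int64(3)), (206, np.int64(581), np.int64(2)), (207, np.int64(584), np.int64(2)), (208, np.int64(590), np.int64(2))]
-130 -70 36 [286.6  202.98]
-128 -70 30 [286.27 202.44]
-133 -70 36 [286.74 203.99]
-130 -80 36 [289.98 202.57]
-128 -80 30 [289.63 202.04]
-133 -80 36 [290.11 203.59]
-130 -135 36 [308.52 200.35]
-128 -135 30 [308.07 199.83]
-133 -135 36 [308.66 201.36]
```

```bash
python3 -m crank '[0,0,0,0,0.153, 0,0,0,0,0.153, 0,0,0,0,0.153, 0,0,0,0,0.153, 0,0,0,0,0.153, 0,0.007,0,0.018,0, 0,0.007,0,0.018,0, 0,0.007,0,0.018,0, 0,0.006,0,0.018,0, 0,0,0,0,0]' ; python3 st.py -100 56 32.5
```

```text
t: 23.55
tcp_pos: [0.4134, 0.2674, 0.1018]
orientation: [-0.524, 0.524, -0.475, 0.475]
ft_force: [0.1, 0.3, -0.3]
opening: 0.0003
t 23.55 punch mm [-100.4   56.   101.8] jaw yaw vs punch x deg 0.2 F [ 0.1  0.3 -0.3] open 0.3 j6 0.37
tool shift mm [ 0.  69.3  0.4]
```

```bash
python3 -m crank '[0,0,0.018,0,0, 0,0,0.018,0,0, 0,0,0.017,0,0, 0,0,0.016,0,0, 0,0,0,0,0, 0,0.003,0,0,0, 0,0.004,0,0,0, 0,0.004,0,0,0, 0,0.003,0,0,0, 0,0,0,0,0]' ; python3 st.py -100 36 32.5
python3 - <<'E'
from h import *
crop("top","t12",195,125,325,220,6)
E
python3 edge.py t12
```

```text
t: 24.8
tcp_pos: [0.4134, 0.2538, 0.0329]
orientation: [0.524, -0.524, 0.475, -0.475]
ft_force: [0.6, 0.6, -0.5]
opening: -0.0
t 24.8 punch mm [-101.7   42.5   32.9] jaw yaw vs punch x deg 0.25 F [ 0.6  0.6 -0.5] open -0.0 j6 0.35
tool shift mm [6.5 0.4 1.7]
board 14 slope 0.4533 y at -90: -109.73 x -112.0 -65.0
fence 5 slope -0.0545 y at -90: -102.18 x -113.0 -71.0
front x -133.29 31 [  -0.1943 -138.8135]
```

Now the last 6.5 mm, slowly.

```bash
python3 -m crank '[0,0.0015,0,0,0, 0,0.0015,0,0,0, 0,0.0015,0,0,0, 0,0.001,0,0,0, 0,0.0005,0,0,0, 0,0,0,0,0, 0,0,0,0,0, 0,0,0,0,0, 0,0,0,0,0, 0,0,0,0,0]' ; python3 st.py -100 35.5 32.5
python3 - <<'E'
from h import *
crop("top","t13",195,125,325,220,6)
crop("scene","s13",170,130,320,250,5)
E
python3 edge.py t13
```

```text
t: 26.1
tcp_pos: [0.4139, 0.2481, 0.0328]
orientation: [0.524, -0.524, 0.475, -0.475]
ft_force: [0.6, 1.7, 0.5]
opening: -0.0
t 26.1 punch mm [-101.8   36.8   32.8] jaw yaw vs punch x deg 0.27 F [0.6 1.7 0.5] open -0.0 j6 0.33
tool shift mm [1.3 0.3 1.7]
board 8 slope 0.3354 y at -90: -116.01 x -94.0 -69.0
fence 4 slope 0.4164 y at -90: -99.98 x -101.0 -88.0
front x -132.89 26 [  -0.5499 -162.1506]
```

View pics/t13.png

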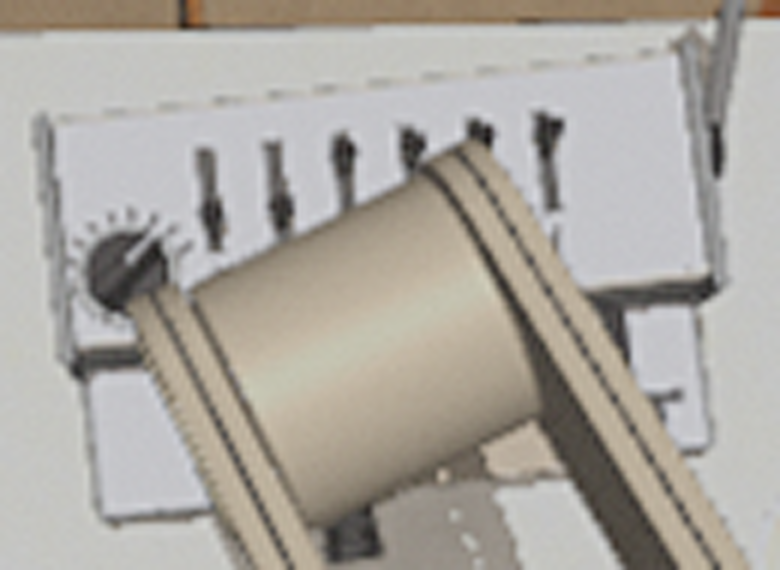

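View pics/s13.png

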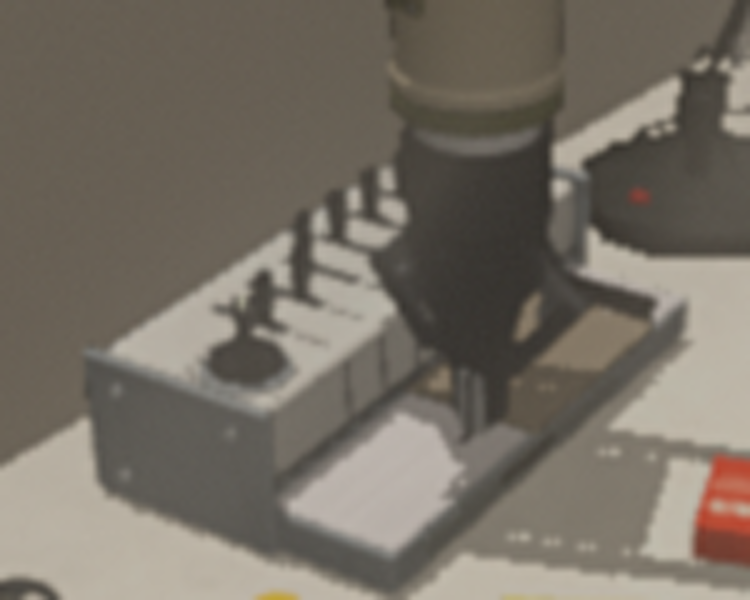

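```bash
python3 -m crank '[0,-0.02,0,0,0, 0,0,-0.035,0,0, 0,0,-0.035,0,0, 0,0,-0.037,0,0, 0.4,-0.0213,0,0,0, 0.4,-0.0213,0,0,0, 0.4,-0.0213,0,0,0, 0.4,0,0,0,-0.174, 0.4,0,0,0,-0.174, 0.4,0,0,0,0]' ; python3 st.py -18.5 121.4 140
python3 - <<'E'
from h import *
crop("top","t14",195,125,325,220,6)
E
python3 edge.py t14
```

```text
t: 27.45
tcp_pos: [0.4053, 0.3317, 0.1394]
orientation: [-0.598, 0.599, -0.377, 0.377]
ft_force: [0.1, 0.2, -0.1]
opening: 0.0342
t 27.45 punch mm [-102.4  120.9  139.4] jaw yaw vs punch x deg 20.17 F [ 0.1  0.2 -0.1] open 34.2 j6 0.14
tool shift mm [28.4 -0.6 78.9]
board 19 slope 0.0042 y at -90: -105.24 x -120.0 -66.0
fence 17 slope 0.005 y at -90: -103.99 x -119.0 -65.0
front x -134.3 14 [-1.010000e-02 -1.348637e+02]
```

View pics/t14.png

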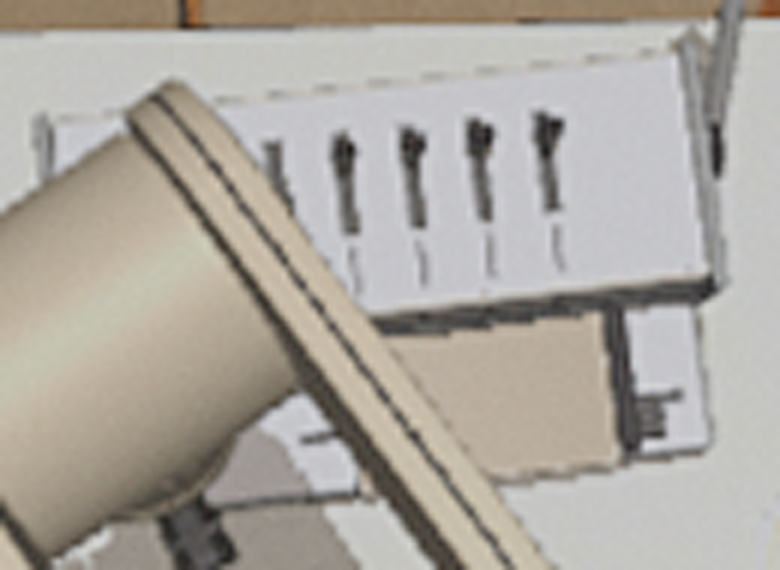

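The board's right edge now lies along the fence (gap about 0, slopes equal), and the fence hasn't moved. Now the dial.

```bash
python3 -m crank '[0.4,0,0,0,-0.173, 0.4,0,0,0,-0.173, 0.4,0.018,0,0.0216,0, 0.4,0.018,0,0.0216,0, 0.4,0.0176,0,0.0215,0, 0.4,0,0,0,0, 0.4,0,0,0,0, 0.4,0,0,0,0, 0.4,0,0,0,0, 0.4,0,0,0,0]' ; python3 st.py -18.5 121.4 99
python3 - <<'E'
from h import *
crop("scene","s15",170,130,320,250,5)
E
```

```text
t: 28.75
tcp_pos: [0.4888, 0.3402, 0.14]
orientation: [0.654, -0.654, 0.268, -0.268]
ft_force: [-0.5, 0.1, -0.1]
opening: 0.0342
t 28.75 punch mm [-18.4 121.4 140. ] jaw yaw vs punch x deg 40.03 F [-0.5  0.1 -0.1] open 34.2 j6 -0.27
tool shift mm [-0.1 41.  -0. ]
```

View pics/s15.png

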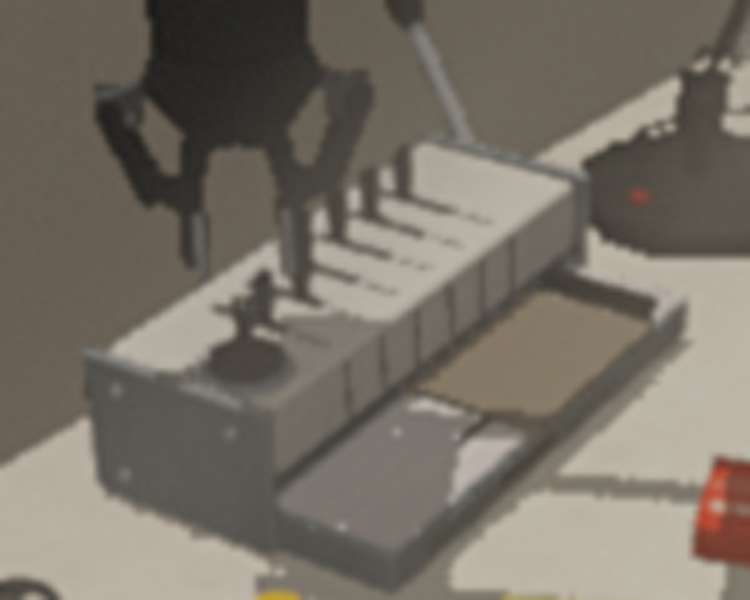

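The gripper is centred over the dial bar at about (245,315) in the crop. I'll go down and close on it.

```bash
python3 -m crank '[0.4,0,0.014,0,0, 0.4,0,0.014,0,0, 0.4,0,0.012,0,0, 0.4,0,0,0,0, 0,0,0,0,0, 0,0,0,0,0, 0,0,0,0,0, 0,0,0,0,0, 0,0,0,0,0, 0,0,0,0,0]' 25; python3 st.py -18.5 121.4 99
python3 - <<'E'
from h import *
crop("scene","s16",170,130,320,250,5)
E
```

```text
t: 30.05
tcp_pos: [0.4908, 0.3417, 0.1005]
orientation: [0.656, -0.653, 0.267, -0.269]
ft_force: [8.5, 8.3, -8.9]
opening: 0.009
t 30.05 punch mm [-16.3 122.7 100.5] jaw yaw vs punch x deg 40.04 F [ 8.5  8.3 -8.9] open 9.0 j6 -0.27
tool shift mm [-0.4  1.5 -2.5]
```

View pics/s16.png

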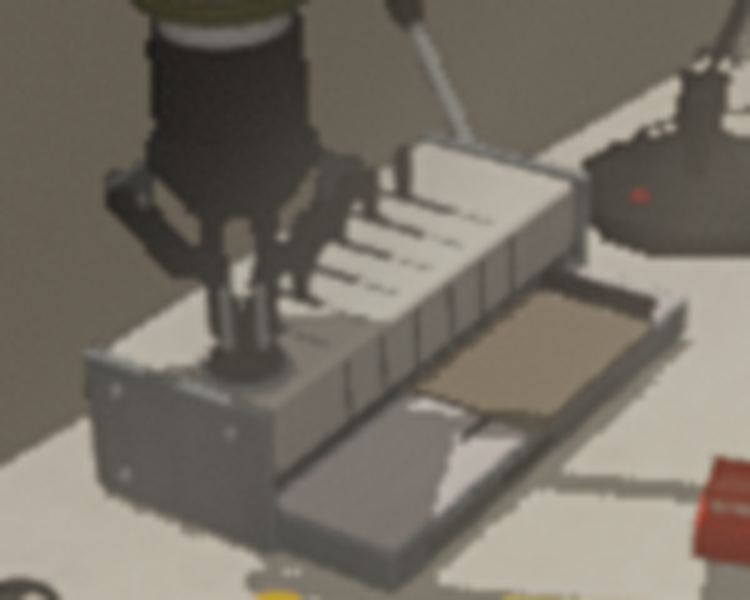

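The bar is gripped (9 mm). The dial sits about 2.5 mm along tool +z, so I recentre and then turn 80° CCW.

```bash
python3 -m crank '[0,0,0,0.0025,0, 0,0,0,0,-0.155, 0,0,0,0,-0.155, 0,0,0,0,-0.155, 0,0,0,0,-0.155, 0,0,0,0,-0.155, 0,0,0,0,-0.155, 0,0,0,0,-0.155, 0,0,0,0,-0.155, 0,0,0,0,-0.156]'; python3 st.py -16.3 122.7 99
```

```text
t: 31.35
tcp_pos: [0.4913, 0.3438, 0.1005]
orientation: [0.674, -0.672, -0.218, 0.216]
ft_force: [1.4, 9.5, -4.4]
opening: 0.0092
t 31.35 punch mm [-15.7 124.7 100.5] jaw yaw vs punch x deg 120.34 F [ 1.4  9.5 -4.4] open 9.2 j6 -1.67
tool shift mm [-1.6  1.5 -1.4]
```

Turned 80.3°. I'll open, lift, and look.

```bash
python3 -m crank '[0,0,0,0,0, 0.3,0,0,0,0, 0.3,0,0,0,0, 0.3,0,0,0,0, 0.3,0,-0.02,0,0, 0.3,0,-0.025,0,0, 0.3,0,-0.025,0,0, 0.3,-0.045,0,0,0, 0.3,-0.045,0,0,0, 0.3,-0.045,0,0,0]'; python3 st.py
python3 - <<'E'
from h import *
crop("scene","s17",170,130,320,250,5)
crop("top","t17",195,125,325,220,6)
E
python3 edge.py t17
```

```text
t: 32.6
tcp_pos: [0.3803, 0.263, 0.1715]
orientation: [0.674, -0.673, -0.216, 0.215]
ft_force: [-0.5, -0.0, -0.3]
opening: 0.0255
t 32.6 punch mm [-133.7   54.8  171.5] jaw yaw vs punch x deg 120.02 F [-0.5 -0.  -0.3] open 25.5 j6 -1.7
board 6 slope 0.1413 y at -90: -107.4 x -87.0 -72.0
fence 5 slope -0.1682 y at -90: -99.71 x -109.0 -65.0
front x -144.82 18 [  -0.9618 -201.875 ]
```

View pics/s17.png

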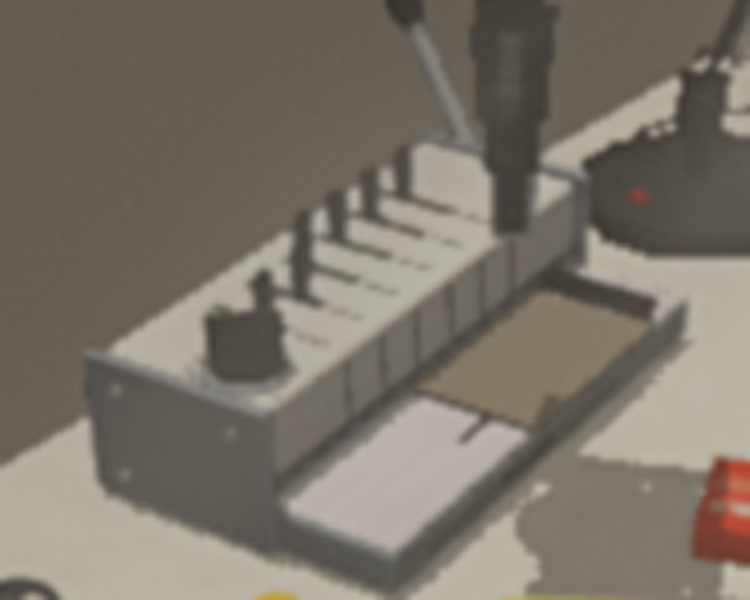

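View pics/t17.png

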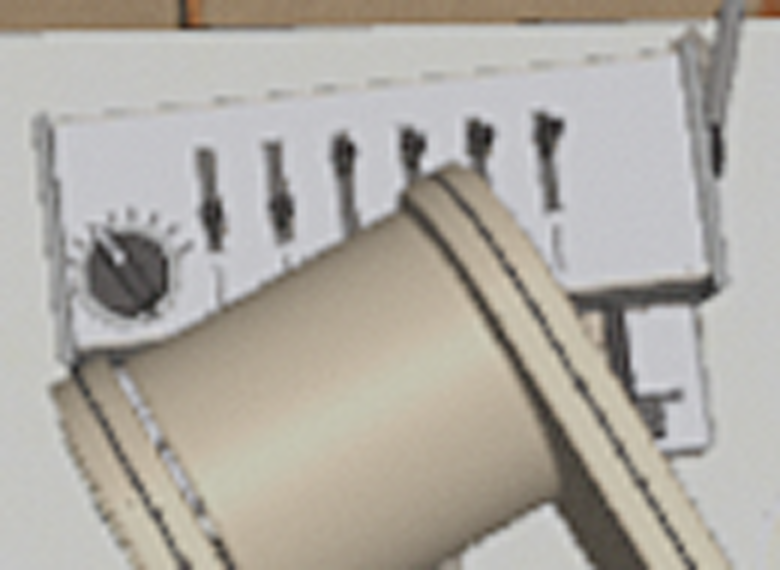

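The pointer now looks to the upper left (crop (97,232)). I'll move clear and verify numerically.

```bash
python3 -m crank '[0.3,0,-0.01,0.04,0, 0.3,0,-0.01,0.04,0, 0.3,0,-0.01,0.04,0, 0.3,0,-0.01,0.04,0, 0.3,0,0,0.03,0, 0.3,0,0,0.03,0, 0.3,0,0,0,0, 0.3,0,0,0,0, 0.3,0,0,0,0, 0.3,0,0,0,0]'; python3 st.py
python3 - <<'E'
from h import *
im=crop("top","t18",195,125,325,220,6)
c=cv2.resize(im[156:186,202:232],None,fx=20,fy=20,interpolation=cv2.INTER_CUBIC); cv2.imwrite("pics/dial18.png",c[...,::-1])
E
python3 edge.py t18
```

```text
t: 33.95
tcp_pos: [0.2538, 0.4423, 0.21]
orientation: [0.674, -0.674, -0.215, 0.215]
ft_force: [0.0, 0.6, -0.0]
opening: 0.0253
t 33.95 punch mm [-242.7  245.3  210. ] jaw yaw vs punch x deg 119.95 F [ 0.   0.6 -0. ] open 25.3 j6 -1.24
board 19 slope 0.004 y at -90: -105.11 x -120.0 -66.0
fence 17 slope 0.0048 y at -90: -104.01 x -119.0 -65.0
front x -134.12 14 [-5.400000e-03 -1.343368e+02]
```

View pics/t18.png

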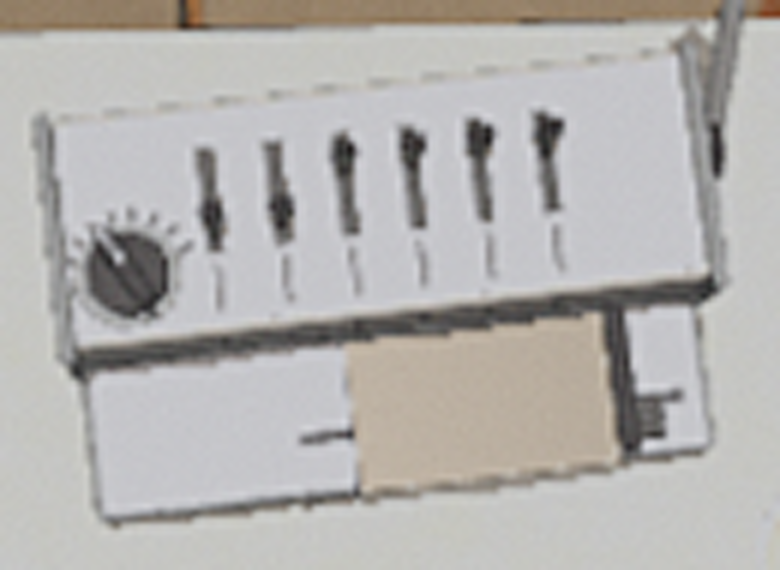

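View pics/dial18.png

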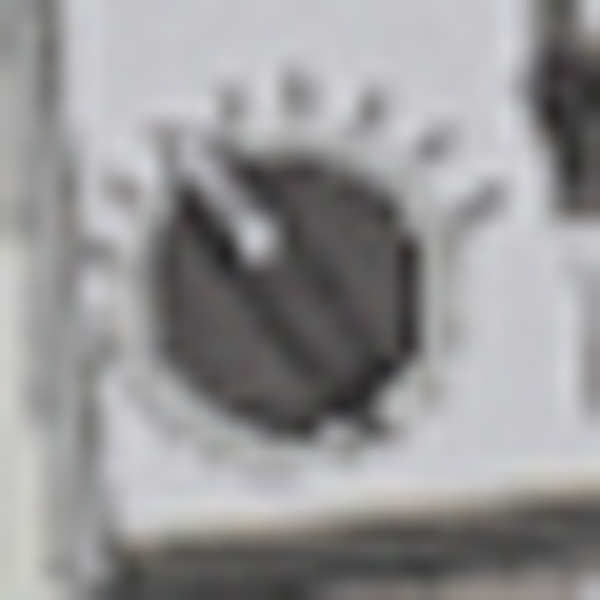

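Run:
```python
from h import *
im=cv2.imread("pics/t18_raw.png").astype(float).sum(2)
def cross(u,z,v0):
    v=np.arange(v0-6,v0+7); s=im[v,u]; hi=np.median(s[:4]); k=4+np.argmin(s[4:10]); th=(hi+s[k])/2
    for j in range(3,k):
        if s[j]>=th>s[j+1]: return w2p(ray("top",(u,v[j]+(s[j]-th)/(s[j]-s[j+1])),z))[:2]*1e3
for n,us,z,x in (("tableL",range(216,244),.03,-.128),("board",range(258,295),.036,-.13),("tableR",range(303,311),.03,-.128)):
    r=[]
    for u in us:
        # row guess
        vv=[v for v in range(190,220) if abs(w2p(ray("top",(u,v),z))[0]-x)<.0016]
        c=cross(u,z,vv[0]) if vv else None
        if c is not None: r.append(c)
    r=np.array(r); print(n,len(r),"x median",np.median(r[:,0]).round(2),"std",r[:,0].std().round(2),"slope",np.polyfit(r[:,1],r[:,0],1)[0].round(4))
# left edge of board
im3=cv2.imread("pics/t18_raw.png").astype(float); d=im3[...,2]-im3[...,0]; L=[]
for v in range(184,204):
    for u in range(248,260):
        if d[v,u]<11<=d[v,u+1]: L.append(w2p(ray("top",(u+(11-d[v,u])/(d[v,u+1]-d[v,u]),v),.036))[:2]*1e3);break
L=np.array(L); print("left y",np.median(L[:,1]).round(2),"slope",np.polyfit(L[:,0],L[:,1],1)[0].round(4))
f=lambda x,y,z:w2p(ray("top",(x/20+202-.5,y/20+156-.5),z))
q=f(190,145,.119)-f(260,240,.119); print("dial deg",-np.degrees(np.arctan2(q[1],q[0])).round(1))
a=cv2.imread("pics/top0.png"); im=vision.snapshot("top"); cv2.imwrite("pics/full.png",im[...,::-1])
im=vision.snapshot("scene"); cv2.imwrite("pics/fulls.png",im[...,::-1])
```

```text
tableL 28 x median -126.59 std 0.35 slope 0.0009
board 37 x median -129.3 std 1.0 slope -0.0017
tableR 6 x median -126.57 std 1.39 slope -0.1695
left y 23.62 slope -0.0038
dial deg -29.5
```

View pics/full.png

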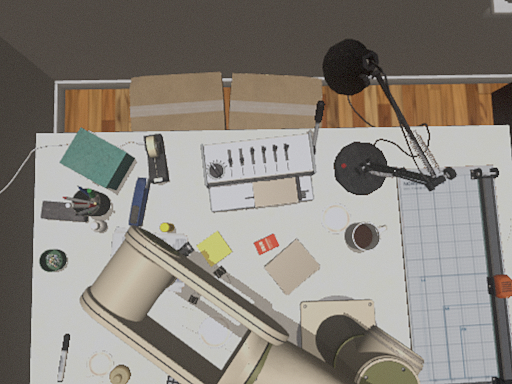

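View pics/fulls.png

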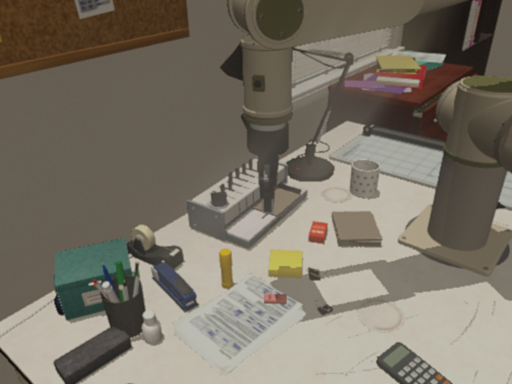

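All the checks agree: the board is about 0.7 mm off the stop and square to under 0.005 rad, its edges are at y=23.6 and -104.4, and the dial is at -29.5° (third mark is -30°). The bystanders haven't moved and the arm is clear. Handing in.

```bash
python3 -c "
from plant import order
print(order.close_job())"
```

```text
the job is handed in; nothing more can be done
None
```

The punch is set up as asked, and I handed the job in at about 34 s of the 72 s. No verdict is reported, so the figures below are from my last camera checks.

- **Pulls:** The board covers dies 3–6. I pulled 1 out and pushed 3, 5 and 6 in; 2 was already out and 4 already in. The final pictures show 1–2 out and 3–6 in.
- **Board:** I slid it right, squared it with both fingers into the throat until it met resistance at about 7 N, then slid it along to the guide.
    - **Depth:** its front edge is 2.7 mm ahead of the table front, about 0.7 mm short of fully home (3 mm allowed).
    - **Square:** within about 0.005 rad (0.04 allowed).
    - **Guide:** the gap is about 0, within 1 mm, and the guide has not moved.
- **Dial:** I turned it 80° counter-clockwise from the seventh mark. It now reads -29.5°; the third mark is at -30°.
- **Surroundings:** The bystanders look unmoved, and the arm is clear of everything.

**Disagreements:**
- A colour-threshold measure put the board's front edge at -134 mm, which would be just out of tolerance. I put that down to the dark rim along the front edge, because the brightness measure (-129.3 mm) and the comparison with the table edge both place it home.
- The first sideways push skewed the board by about 0.07 rad; the squaring push corrected it.
- The dial's centre was about 2.5 mm from where I had measured it, so I recentred after gripping.

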